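# Rinse the wheel brush, drip it on the fold-down hook and stow it

## Robot

A 6-joint arm with a two-finger parallel gripper is mounted at the origin on the work surface. World frame = base frame: x ahead of the robot, y to its left, z up, the work surface at z = 0. Lengths are in mm, angles in rad, forces in N, time in s.
With the tool pointing down it reaches from about 300 to 950 mm from the base axis. Payload 3.1 kg.
Tool frame: the origin (TCP) lies midway between the tips of the shut fingers; the grasp point (between the pads) lies 19 mm behind it; z points along the fingers, y is the line along which they close (so a half turn about z gives the same grasp; the last joint's range is limited). The gripper opens to 85 mm and grips with 20 to 120 N. Pads are 22 mm wide; open, the fingers measure 114 mm over their backs; the gripper's body (76 mm by 85 mm) begins 54 mm behind the grasp point. The pads swing forward as they close: fully open they stand 13 mm farther back than shut.
Start: joints at [1.131, 0.308, 1.634, -0, 1.2, -0.07], TCP at [225.919, 582.746, 231.272] pointing down, gripper open.
Joint ranges: [-3.06, 3.06], [-0.79, 1.96], [0.05, 2.63], [-1.19, 4.34], [0.05, 2.64], [-2.94, 2.94]. Speed limits (rad/s): [2.79, 2.79, 3.14, 3.14, 3.14, 3.14].

## Interface

Orientations are given as a unit quaternion [w, x, y, z].
In Python, from bench import monitor, get_image, camera_params, job, find_in, landmark_of gives the robot as it stands.
- The arm moves only by the tool arm_command, never from a script. Its argument "deltas" is one flat list of numbers, 5 for each row, row after row: the shift along the tool's x, y, z each as a share of 40 cm, from -1 to 1, then the turn about the tool's z as a share of 180 degrees, from -1 to 1, then the gripper command: -1 is shut, 1 is fully open, values between are in proportion. In form: [dx, dy, dz, yaw, jaw, dx, dy, dz, yaw, jaw, ...]. A call has 1 to 12 rows; each row shifts and turns the commanded pose from where the row before left it, along the tool's axes as they then stand; what a row does not reach is not made up. A row lasts 1/8 s, in which the tool goes at most 62.5 mm and 10.7 degrees, less where a joint would pass 70% of its speed; a pose out of reach is approached as far as the arm can. A call with a number of a shift or a turn outside -1 to 1 is refused whole. A call with a gripper value outside its range is refused whole. The fingers move at their own pace and stop on an object; "grip_force" is the grip in N (left out, the last holds). Time passes only in rows, so rows that do not move let the fingers close. It gives the time, the measured TCP pose, the force, the opening and the grip force at its end, in the units of the state.
- monitor.state(): the state, without advancing time (a new reading comes with each control period).
- get_image(name): name is "side" or "top" or "wrist"; returns the picture (420x560x3 uint8, blue, green, red); there is no depth.
- camera_params(name): a dict with "fx", "fy", "cx", "cy" (pixels), "pose" (4x4, takes a point from camera to world coordinates); the wrist camera has in their place "hand_eye" (4x4, takes a point from camera to tool coordinates, whose origin is the TCP and whose axes are the flange's). Camera axes: x right, y down, z forward; pixel columns grow to the right and rows downward; lengths in mm; the calibration is good to about 2 mm. The wrist camera is an equidistant fisheye: a pixel r from the principal point sees the ray r / f radians off the axis. A picture is of the moment at which its call begins: read the wrist's pose just before it. camera_params takes no time and is no camera call.
- job.finish_job(): hands the job in; it is judged then, once.
Trained networks look in the newest picture that a camera, given by its name, has taken for a name from the list of things; names that differ only in an ending like _2 or _b are one class to them, and where a whole thing is asked for, a point or a joint stands for the part that bears it (a point fixed in the world has none). Each returns a list of dicts, best first, with "confidence" (0 to 1); they miss things now and then, are a little off and sometimes report something else, mostly with a low value. They report only what shows in the picture. A call takes as long as a camera call.
- find_in(camera, thing): "point" ([row, column] in pixels, amid what is visible of it).
- landmark_of(camera, thing): "point" ([row, column] in pixels: a listed point, or the origin of a listed thing).
The state is a dict: "clock": time; "joint_positions": joint angles; "qd": joint speeds; "tau": joint torques, N m; "eef_pos": TCP position; "eef_rot": TCP orientation; "force": force on the tool from outside, world axes, zero at the start; "ft_torque": the same for the moment, N m; "width": finger opening in mm; "grip_force": force on a finger pad.
Only numpy, scipy, OpenCV 4.12 (cv2) and the standard library are available. Lean on these libraries where they do the work, as an engineer would, in place of code of your own. Each camera call takes 0.05 s, during which the arm holds its last target. There are 200 camera calls.

## Task

The wheel brush is to be rinsed and drip-dried on the folding hook of the shelf upright. First put every chrome nut cap lying on the drip mat into the parts bin so that none gets wet, and fold the hook down; then take the brush from its stand, dip its bristles at least half-way into the rinse pot, hang it by its eye on the hook and leave it there untouched for about 4 seconds to drip. Finally stand the brush upright in its stand again, bristles down, and fold the empty hook up flat; do not tip the pot, and leave the green bottle, the tyre depth gauge and the pry tool alone.

Things in the scene. Friction and masses are not known exactly. Their poses are not given: they have to be found in the camera images.
- hook_hinge (a point): fixed point on the hook's hinge axis, 235 mm above the deck, 14 mm in front of the face of a zinc-coated slotted shelf upright (face 60 mm wide, 290 mm high; its foot plate lies behind the face). Frame of the upright: -x points straight out of the face, the way the hook points when folded down; y runs along the hinge axis, parallel to the face; z up.
- hook (a joint): angle of the hook, rad: 0 = folded up flat, arm straight up along the face (so at the start, within 0.08); 1.48 (its stop) = folded down for use, arm pointing out of the face and 5 degrees upward. It turns about the y of hook_hinge; a stiff hinge (0.07 N m) keeps it wherever it is left.
- hook_end (a point): point in the hook's flat steel arm, 78 mm from the hinge axis; moves with it. Arm 12 mm wide (along the hinge axis; pinch it by these sides), 6 mm thick, ending 90 mm from the axis, its last 6 mm with a nub standing 13 mm beyond the arm's face: upward when down, towards the upright when up. Folded up, the arm ends at 325 mm, 35 mm above the top of the upright.
- mat: black rubber drip mat, fixed, 205 x 220 x 3 mm, lying on the deck in front of the upright, under the hook; origin at the centre of its underside. The nut caps stand on it at the start, 80 mm or more from the upright's face.
- cap1_mid (a point): chrome wheel-nut cap: a closed hexagonal cap 26 mm across the flats, 24 mm high, 30 g, standing on its open end; the point is at its centre, 12 mm above its underside. It may be absent (None).
- cap2_mid (a point): chrome wheel-nut cap: a closed hexagonal cap 26 mm across the flats, 24 mm high, 30 g, standing on its open end; the point is at its centre, 12 mm above its underside. It may be absent (None).
- cap3_mid (a point): chrome wheel-nut cap: a closed hexagonal cap 26 mm across the flats, 24 mm high, 30 g, standing on its open end; the point is at its centre, 12 mm above its underside. It may be absent (None).
- cap4_mid (a point): chrome wheel-nut cap: a closed hexagonal cap 26 mm across the flats, 24 mm high, 30 g, standing on its open end; the point is at its centre, 12 mm above its underside. It may be absent (None).
- bin: open grey plastic parts bin, fixed to the deck, 140 (its x) x 100 (its y) x 45 mm high, walls and floor 4 mm; origin at the centre of its underside, z up. The nut caps belong in it. Bin, stand and pot change places from start to start.
- stand: square open zinc-coated brush stand, fixed to the deck, 64 x 64 x 92 mm high, walls and floor 4 mm (inside 56 x 56 mm); origin at the centre of its underside, z up.
- pot: round open dark steel rinse pot, loose, 96 mm across the rim, 82 mm high, wall 4 mm, 0.45 kg; origin at the centre of its underside, z up.
- brush: black plastic wheel brush, 204 mm long, 130 g, at first upright in the stand; origin at the centre of the flat lower end of its bristles, z along the brush to the eye, x across the eye's width, y through the eye. Bristle head: stiff cylinder 34 mm across, 0 to 70 mm; then a handle 20 mm across; the eye is a flat loop from 150 to 204 mm, 40 mm wide (x), 12 mm thick (y).
- brush_eye (a point): centre of the slot in the brush's eye, 177 mm from the bristle end. The slot is 26 mm wide (x) and 34 mm high (z) and goes right through along the brush's y; the frame of 40 mm outer width around it can be gripped by its two sides from above, leaving the slot free.
- bottle_mid (a point): bystander: green glass bottle with a twist cap, 64 mm across, 190 mm high; the point is half-way up.
- gauge_mid (a point): bystander: silver tyre depth gauge lying flat, about 28 x 115 x 10 mm; the point is at its centre.
- pry_mid (a point): bystander: orange panel pry tool lying flat, about 34 x 185 x 7 mm; the point is in its handle.

How it is judged:
By the outcome, as a careful person would: the job done as asked, in the order asked, and still so for the second after the job is handed in, with the robot touching nothing.
Of cap1, cap2, cap3, cap4 only 2 to 4 are there at a start; the rules pass over those that are not, and their reading is None.
At some moment in a run one of cap1, cap2, cap3, cap4 may be knocked a few centimetres aside while the robot is not near it.
It also fails if it takes over 210 s, if anything falls off the work surface, if the arm or the gripper's body presses on something with over 40 N, if the wrist force passes 120 N, or if a joint passes its speed limit or range.

## Working session

There is one attempt and no reset: what is moved stays moved. The work goes in short steps, Python scripts to look and compute and a tool call to move; the robot and the scene stay as the last step left them, time stands still between calls to the robot, and variables do not carry over. Pictures are saved under pics/ and viewed, at most 15 in all, crops included, and the job is handed in when it is done.

Besides the shell and the picture viewer there is one more tool, called after "Request:" as a command line: name --argument value ..., lists and objects as JSON in quotes. arm_command: Moves the arm, as the interface text tells. Shift numbers are shares of 40 cm and turn numbers shares of 180 degrees, none past 1 either way. Its arguments: {"type":"object","properties":{"deltas":{"type":"array","items":{"type":"number","minimum":-1,"maximum":1}},"grip_force":{"type":"number"}},"required":["deltas"]}

```bash
mkdir -p pics; ls; cat > h.py <<'E'
import numpy as np, cv2
from bench import monitor,get_image,camera_params,job,find_in,landmark_of
from scipy.spatial.transform import Rotation as R
def tool():
    s=monitor.state(); q=s['eef_rot']; T=np.eye(4); T[:3,:3]=R.from_quat([q[1],q[2],q[3],q[0]]).as_matrix(); T[:3,3]=s['eef_pos']; return T
def ray(cam,px,T=None):
    p=camera_params(cam); u=(px[1]-p['cx'])/p['fx']; v=(px[0]-p['cy'])/p['fy']
    if cam=='wrist':
        r=np.hypot(u,v); d=np.array([np.sin(r)*u/max(r,1e-9),np.sin(r)*v/max(r,1e-9),np.cos(r)]); M=(tool() if T is None else T)@np.array(p['hand_eye'])
    else: d=np.array([u,v,1.]); M=np.array(p['pose'])
    d=M[:3,:3]@d; return M[:3,3],d/np.linalg.norm(d)
def atz(cam,px,z,T=None):
    o,d=ray(cam,px,T); return o+d*(z-o[2])/d[2]
def tri(rs):
    A=sum(np.eye(3)-np.outer(d,d) for o,d in rs); b=sum((np.eye(3)-np.outer(d,d))@o for o,d in rs); return np.linalg.solve(A,b)
def proj(cam,P,T=None):
    p=camera_params(cam); M=np.array(p['pose']) if cam!='wrist' else (tool() if T is None else T)@np.array(p['hand_eye'])
    c=np.linalg.inv(M)@np.append(P,1)
    if cam=='wrist':
        rr=np.hypot(c[0],c[1]); th=np.arctan2(rr,c[2]); return np.array([p['cy']+p['fy']*th*c[1]/rr,p['cx']+p['fx']*th*c[0]/rr])
    return np.array([p['cy']+p['fy']*c[1]/c[2],p['cx']+p['fx']*c[0]/c[2]])
def snap(cam,name):
    T=tool(); im=get_image(cam); cv2.imwrite(f'pics/{name}.png',im); return T,im
np.set_printoptions(precision=1,suppress=True)
E
python3 - <<'E'
from h import *
print(monitor.state())
for c in ['top','side','wrist']:
    print(c,camera_params(c))
ims=[snap(c,c+'0')[1] for c in ('top','side')]
for c in ['top','side']:
    for t in ['hook_hinge','hook_end','mat','cap1_mid','bin','stand','pot','brush','brush_eye','bottle_mid','gauge_mid','pry_mid']:
        print(c,t,[(np.round(d['point']),round(d['confidence'],2)) for d in landmark_of(c,t)][:6])
E
```

```text
pics
{'clock': 0.0, 'joint_positions': array([ 1.1,  0.3,  1.6, -0. ,  1.2, -0.1]), 'qd': array([ 0.,  0.,  0.,  0., -0., -0.]), 'tau': array([ -0. , -41.5, -27.7,  -0. ,   0. ,   0. ]), 'eef_pos': array([225.6, 582. , 230. ]), 'eef_rot': array([-0. ,  0.2,  1. , -0. ]), 'force': array([0.2, 0.7, 0.3]), 'ft_torque': array([0., 0., 0.]), 'grip_force': 0.0, 'width': 85.71779324686115}
top {'fx': 511.2556025304145, 'fy': 511.2556025304145, 'cx': 286.7224423500761, 'cy': 213.04238880158994, 'pose': array([[  -0. ,   -1. ,    0.1,  486.7],
       [  -1. ,    0. ,   -0. ,   24. ],
       [   0. ,   -0.1,   -1. , 1551.1],
       [   0. ,    0. ,    0. ,    1. ]])}
side {'fx': 389.55906635219134, 'fy': 389.55906635219134, 'cx': 277.75137068800734, 'cy': 204.06489597276973, 'pose': array([[ -0.9,  -0.2,   0.3, 407.3],
       [ -0.3,   0.6,  -0.7, 659.4],
       [ -0. ,  -0.8,  -0.6, 743.9],
       [  0. ,   0. ,   0. ,   1. ]])}
wrist {'fx': 325.19226210127806, 'fy': 325.19226210127806, 'cx': 279.99879218091667, 'cy': 202.9586333042767, 'hand_eye': array([[   0. ,   -1. ,   -0.3,   69. ],
   
[... 669 characters left out ...]
 252.]), 0.73)]
top gauge_mid [(array([192., 270.]), 0.56)]
top pry_mid [(array([189., 183.]), 0.68)]
side hook_hinge [(array([132., 343.]), 0.63), (array([233., 305.]), 0.47)]
side hook_end [(array([104., 343.]), 0.65)]
side mat [(array([222., 331.]), 0.71), (array([358., 190.]), 0.45)]
side cap1_mid [(array([238., 349.]), 0.44)]
side bin [(array([291., 295.]), 0.56)]
side stand [(array([342., 308.]), 0.64)]
side pot [(array([411., 288.]), 0.9)]
side brush [(array([343., 311.]), 0.8), (array([249., 202.]), 0.41)]
side brush_eye [(array([289., 314.]), 0.92)]
side bottle_mid []
side gauge_mid [(array([342., 313.]), 0.54), (array([271., 237.]), 0.53)]
side pry_mid [(array([358., 188.]), 0.84)]
```

```bash
python3 - <<'E'
import cv2,numpy as np
a=cv2.imread('pics/top0.png')[120:330,130:450]; b=cv2.imread('pics/side0.png')[60:420,120:420]
cv2.imwrite('pics/top0c.png',cv2.resize(a,None,fx=2.5,fy=2.5,interpolation=cv2.INTER_CUBIC)); cv2.imwrite('pics/side0c.png',cv2.resize(b,None,fx=1.66,fy=1.66,interpolation=cv2.INTER_CUBIC))
E
```

```text
(no output)
```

View pics/top0c.png

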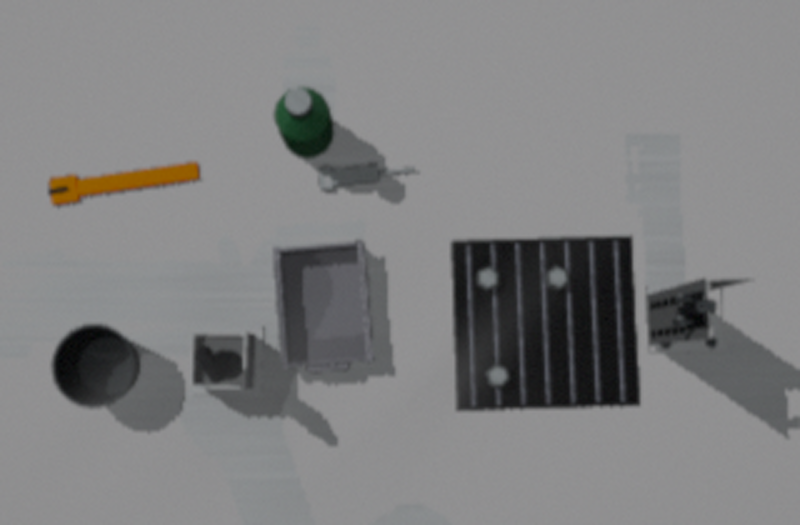

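View pics/side0c.png

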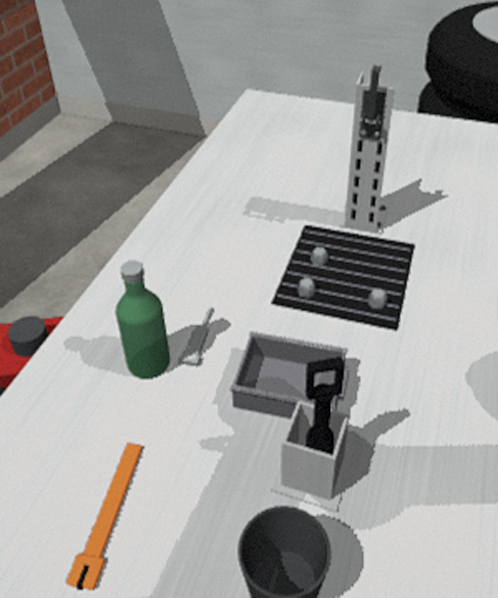

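The top view shows three caps on the mat, at about (col 325, row 231), (353, 230) and (329, 270). The upright is at the right, facing +y. From right to left come the bin, the stand with the brush, and the pot; the bottle, gauge and pry tool lie further out in +x.

```bash
python3 - <<'E'
from h import *
for px in [(230.8,324.8),(230.4,352.8),(270.4,329.2)]: print('cap',atz('top',px,20))
f=lambda c,r:(120+r/2.5,130+c/2.5)
print('bin rim',[atz('top',f(*q),45)[:2] for q in [(274,247),(363,241),(373,358),(287,370)]])
print('mat',[atz('top',f(*q),3)[:2] for q in [(452,241),(631,237),(640,404),(457,409)]])
print('stand',[atz('top',f(*q),92)[:2] for q in [(193,335),(248,334),(248,390),(193,390)]])
print('pot',atz('top',f(95.5,365),82),[atz('top',f(*q),82)[:2] for q in [(53,365),(138,365),(95,324),(95,406)]])
g=lambda a,b:tri([ray('top',a),ray('side',b)])
print('eye',g((268,215),(289,314)),'bristle end',g((262,222),(343,311)))
print('hinge',g((241,401),(132,343)),'end',g((244,409),(104,343)))
print('upright top',[atz('top',f(*q),290)[:2] for q in [(648,290),(708,280),(712,338),(650,347)]])
print('bottle',atz('top',(169,252),95),atz('top',f(299,100),190))
print('gauge',atz('top',f(365,175),5), 'pry',[atz('top',f(*q),5) for q in [(52,190),(200,172)]])
s=lambda c,r:(60+r/1.66,120+c/1.66)
print('side upright face top corners',[tri([ray('side',s(*q))]) if 0 else atz('side',s(*q),z)  for q,z in [((355,77),290),((393,83),290),((346,226),0),((384,233),0)]])
print('eye side corners', [s(*q) for q in [(307,362),(341,360)]])
print(np.array(camera_params('wrist')['hand_eye']).round(3), tool().round(3))
E
```

```text
cap [597.3 -99.9  20. ]
cap [ 598.1 -184.    20. ]
cap [ 479.1 -111.5   20. ]
bin rim [array([632.1, 153.8]), array([638.8,  48.5]), array([500.9,  37.1]), array([487.3, 137.8])]
mat [array([642.6, -59.2]), array([ 646.7, -277.5]), array([ 444.8, -283.4]), array([439.9, -63.2])]
stand [array([527.4, 241.3]), array([528.2, 178.8]), array([465. , 178.3]), array([465.3, 240.5])]
pot [494.  353.6  82. ] [array([494.2, 402. ]), array([493.8, 305.1]), array([540.7, 355.1]), array([447.6, 353.2])]
eye [492.3 207.7 180.4] bristle end [500.2 208.7   4.8]
hinge [ 550.4 -277.6  241.8] end [ 548.3 -277.1  320.9]
upright top [array([ 564.3, -237.1]), array([ 573.9, -296.9]), array([ 516.7, -299. ]), array([ 508.1, -237.7])]
bottle [771.7 114.4  95. ] [777.9 115.1 190. ]
gauge [723.9  46.5   5. ] pry [array([706.8, 428.1,   5. ]), array([728.3, 248.1,   5. ])]
side upright face top corners [array([ 585.1, -322.5,  290. ]), array([ 522.5, -318.8,  290. ]), array([ 574.8, -304.1,    0. ]), array([ 503.1, -304.9,    0. ])]
eye side corners [(278.07228915662654, 304.93975903614455), (276.86746987951807, 325.421686746988)]
[[   0.    -1.    -0.3   69. ]
 [   1.     0.    -0.    -0.3]
 [   0.    -0.3    1.  -141.9]
 [   0.     0.     0.     1. ]] [[ -0.9   0.4   0.  225.9]
 [  0.4   0.9   0.  582.7]
 [ -0.    0.   -1.  231.3]
 [  0.    0.    0.    1. ]]
```

Request:
arm_command --deltas '[0,0,0,0.05,-0.3,0,0,0,0.05,-0.3,0,0,0,0.05,-0.3,0,0,0,0.05,-0.3,0,0,0,0.05,-0.3,0,0,0,0.05,-0.3,0,0,0,0.05,-0.3,0,0,0,0,-0.3]' --grip_force 30

```text
clock: 2.3
eef_pos: [225.9, 582.7, 231.3]
eef_rot: [-0.0, 0.67, 0.743, -0.0]
force: [-1.3, -0.6, -0.2]
width: 30.1
grip_force: 0.0
```

Request:
arm_command --deltas '[0,0,-0.1,0.033,0.2,-0.1,0.05,0,0,0.2,-0.1,0.05,0,0,0.2,-0.1,0.05,0,0,0.2,-0.1,0.05,0,0,0.2,-0.1,0.05,0,0,0.2,-0.1,0.05,0,0,0.2,-0.1,0.05,0,0,0.2,-0.1,0.05,0,0,0.2,-0.1,0.05,0,0,0.2,-0.1,0.05,0,0,0.2,-0.1,0.05,0,0,0.2]'

```text
clock: 3.8
eef_pos: [445.5, 140.9, 271.6]
eef_rot: [0.0, 0.707, 0.707, 0.0]
force: [0.7, 0.3, 0.4]
width: 51.1
grip_force: 0.0
```

Request:
arm_command --deltas '[-0.1,0.05,0,0,0.2,-0.1,0.05,0,0,0.2,-0.1,0.05,0,0,0.2,-0.1,0.05,0,0,0.2,-0.1,0.05,0,0,0.2,0,0.06,0,0,0.2,0,0,0,0,0.2]'

```text
clock: 4.68
eef_pos: [569.5, -58.7, 271.2]
eef_rot: [0.0, 0.707, 0.707, 0.0]
force: [-0.3, -0.2, -0.1]
width: 51.2
grip_force: 0.0
```

Aligned: tool x = world +y, tool y = world +x. Look from the wrist.

```bash
python3 - <<'E'
from h import *
T,im=snap('wrist','w1')
for t,z in [('cap1_mid',12),('hook_end',None),('hook_hinge',None),('mat',0)]:
    for d in landmark_of('wrist',t)[:6]:
        print(t,np.round(d['point']),round(d['confidence'],2), atz('wrist',d['point'],z,T) if z is not None else '')
for P in [(597,-100,12),(598,-184,12),(479,-111,12)]: print(proj('wrist',P,T))
E
```

```text
mat [249. 266.] 0.97 [ 548.3 -171.     0. ]
[201.8 302.9]
[261.2 302.3]
[210.  212.1]
```

View pics/w1.png

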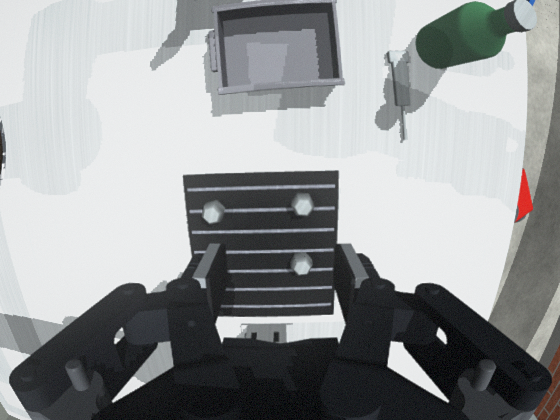

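The wrist view shows three caps, at (row 204, col 303), (263, 302) and (211, 213), within 2 px of my estimate. The bin is at the top, and the upright is partly hidden behind the palm.

```bash
python3 - <<'E'
from h import *
T=tool(); im=cv2.imread('pics/w1.png'); g=cv2.cvtColor(im,cv2.COLOR_BGR2GRAY)
for r,c in [(204,303),(263,302),(211,213)]:
    w=g[r-17:r+18,c-17:c+18]; yy,xx=np.nonzero(w>120); print((yy.mean()+r-17,xx.mean()+c-17,len(yy)), atz('wrist',(yy.mean()+r-17,xx.mean()+c-17),15,T))
print('bin',[atz('wrist',q,45,T)[:2] for q in [(8,212),(1,336),(81,343),(89,208)]])
print('mat',[atz('wrist',q,3,T)[:2] for q in [(175,184),(171,338),(314,333)]])
E
```

```text
(np.float64(202.7406340057637), np.float64(303.39193083573485), 347) [595.4 -99.2  15. ]
(np.float64(262.1565217391304), np.float64(303.15942028985506), 345) [ 597.  -182.7   15. ]
(np.float64(212.578431372549), np.float64(211.37581699346404), 306) [ 476.4 -112.4   15. ]
bin [array([488. , 140.1]), array([629.7, 147.9]), array([636.7,  51.2]), array([484.3,  42.5])]
mat [array([439.1, -64.5]), array([640.6, -60. ]), array([ 646.4, -278.4])]
```

Request:
arm_command --deltas '[-0.102,0.0675,0,0,0.2,0,0,0.12,0,0.2,0,0,0.12,0,0.2,0,0,0.12,0,0.2,0,0,0.12,0,0.2,0,0,0.1,0,0.2,0,0,0.06,0,0.2,0,0,0.03,0,0.2,0,0,0,0,0.2,0,0,0,0,-1,0,0,0,0,-1,0,0,0,0,-1]'

```text
clock: 6.42
eef_pos: [597.0, -99.2, 5.1]
eef_rot: [0.001, 0.708, 0.706, 0.001]
force: [0.6, -0.1, 5.1]
width: 25.4
grip_force: 29.8
```

Request:
arm_command --deltas '[0,0,-0.12,0,-1,0,0,-0.12,0,-1,0.11,-0.0225,0,0,-1,0.11,0,0,0,-1,0.11,0,0,0,-1,0.1025,0,0,0,-1,0,0,0.1,0,-1,0,0,0.09,0,-1,0,0,0,0,-1,0,0,0,0,-0.2,0,0,0,0,-0.2,0,0,-0.12,0,-0.2]'

```text
clock: 7.92
eef_pos: [583.8, 73.7, 69.3]
eef_rot: [-0.002, 0.708, 0.706, -0.003]
force: [0.4, -0.4, 0.0]
width: 34.2
grip_force: 0.0
```

Request:
arm_command --deltas '[-0.1,0.005,-0.08,0,0.2,-0.12,0.005,0,0,0.2,-0.12,0.005,0,0,0.2,-0.12,0.005,0,0,0.2,-0.12,0.005,0,0,0.2,-0.065,0,0,0,0.2,0,0,0,0,0.2]'

```text
clock: 8.8
eef_pos: [597.2, -186.6, 105.3]
eef_rot: [0.002, 0.709, 0.705, 0.001]
force: [-0.6, -0.0, 0.8]
width: 51.4
grip_force: 0.0
```

```bash
cat >> h.py <<'E'
def caps(T,im,zone=((440,645),(-280,-60)),z=15,th=120):
    g=cv2.cvtColor(im,cv2.COLOR_BGR2GRAY); n,l,s,c=cv2.connectedComponentsWithStats((g>th).astype(np.uint8))
    for i in range(1,n):
        if s[i][4]<80 or s[i][4]>6000: continue
        P=atz('wrist',c[i][::-1],z,T)
        if zone[0][0]<P[0]<zone[0][1] and zone[1][0]<P[1]<zone[1][1]: print('blob',c[i][::-1],s[i],P)
E
python3 - <<'E'
from h import *
T,im=snap('wrist','w2'); caps(T,im)
print(proj('wrist',(597.5,-183.5,15),T))
E
```

```text
blob [ 71.5 218.1] [  96   63  242   25 1234] [552.3 -86.2  15. ]
blob [114.2 121. ] [ 97  98  41  33 702] [ 474.7 -112.1   15. ]
blob [108.  242.6] [149 103 189  15 964] [ 569.6 -113.3   15. ]
blob [148.7 222.3] [ 101  142  238   18 1223] [ 554.3 -142.2   15. ]
blob [186.5 225. ] [ 105  181  234   13 1179] [ 555.1 -170.3   15. ]
blob [208.6 281.7] [266 191  33  35 821] [ 596.9 -187.4   15. ]
blob [220.4 316.4] [295 218  43   6 211] [ 623.1 -197.    15. ]
blob [223.6 186.2] [111 220 148   8 685] [ 522.8 -199.2   15. ]
blob [255.8 280. ] [227 252 108   8 479] [ 595.4 -226.    15. ]
blob [256.6 155.3] [117 254  77   6 323] [ 492.4 -228.4   15. ]
blob [286.4 304.8] [273 284  61   6 235] [ 615.5 -254.1   15. ]
[203.5 282.5]
```

Request:
arm_command --deltas '[0,0,0.1,0,0.2,0,0,0.1,0,0.2,0,0,0.045,0,0.2,0,0,0,0,-1,0,0,0,0,-1,0,0,0,0,-1,0,0,0,0,-1]'

```text
clock: 9.72
eef_pos: [597.1, -184.2, 6.6]
eef_rot: [0.001, 0.708, 0.706, 0.0]
force: [-0.0, -1.0, 0.2]
width: 25.0
grip_force: 30.9
```

Request:
arm_command --deltas '[0,0,-0.12,0,-1,0,0,-0.12,0,-1,0.13,-0.03,0,0,-1,0.13,-0.03,0,0,-1,0.13,-0.03,0,0,-1,0.13,-0.03,0,0,-1,0.13,-0.0325,0,0,-1,0,0,0.1,0,-1,0,0,0.09,0,-1,0,0,0,0,-1,0,0,0,0,-0.2,0,0,0,0,-0.2]'

```text
clock: 11.22
eef_pos: [537.8, 76.1, 27.3]
eef_rot: [0.001, 0.708, 0.706, 0.002]
force: [-0.6, -0.9, 0.9]
width: 34.3
grip_force: 0.0
```

Request:
arm_command --deltas '[0,0,-0.12,0,0.1,-0.1,-0.03,-0.08,0,0.2,-0.12,-0.03,0,0,0.2,-0.12,-0.04,0,0,0.2,-0.12,-0.04,0,0,0.2,0,0,0,0,0.2,0,0,0,0,0.2]'

```text
clock: 12.1
eef_pos: [480.2, -107.9, 106.4]
eef_rot: [0.001, 0.708, 0.706, 0.001]
force: [0.0, 1.1, -0.6]
width: 51.6
grip_force: 0.0
```

```bash
python3 - <<'E'
from h import *
T,im=snap('wrist','w3'); print(T[:3,3]); caps(T,im)
print(proj('wrist',(476,-112,15),T))
E
```

```text
[ 480.2 -107.9  106.4]
blob [172.5 345. ] [ 235  169  232    9 1150] [526.5 -81.5  15. ]
blob [215.1 282. ] [267 197  32  36 818] [ 480.  -114.1   15. ]
blob [207.9 380.8] [301 203 162  10 705] [ 556.4 -108.8   15. ]
blob [211.8 249.1] [238 209  23   6 118] [ 455.3 -111.4   15. ]
blob [243.  347.4] [240 236 219  14 891] [ 531.4 -137.5   15. ]
blob [270.4 415. ] [378 265  76  11 292] [ 593.9 -164.9   15. ]
blob [277.5 301.5] [271 275  62   6 251] [ 495.7 -167.3   15. ]
blob [306.3 307. ] [275 304  65   6 233] [ 501.1 -195.7   15. ]
blob [332.2 305.1] [266 329  78   7 253] [ 500.5 -224.1   15. ]
[212.5 276.7]
```

Request:
arm_command --deltas '[-0.01,0,0.1,0,0.2,0,0,0.1,0,0.2,0,0,0.05,0,0.2,0,0,0,0,-1,0,0,0,0,-1,0,0,0,0,-1,0,0,0,0,-1,0,0,-0.12,0,-1,0,0,-0.12,0,-1]'

```text
clock: 13.28
eef_pos: [478.8, -111.5, 102.1]
eef_rot: [-0.001, 0.708, 0.706, -0.0]
force: [0.4, -0.7, -1.0]
width: 25.4
grip_force: 30.7
```

Request:
arm_command --deltas '[0.115,0.04,0,0,-1,0.115,0.04,0,0,-1,0.115,0.04,0,0,-1,0.115,0.04,0,0,-1,0.115,0.045,0,0,-1,0,0,0.1,0,-1,0,0,0.08,0,-1,0,0,0,0,-1,0,0,0,0,-0.2,0,0,0,0,-0.2,0,0,-0.12,0,0,0,0,-0.12,0,0]'

```text
clock: 14.78
eef_pos: [562.1, 118.0, 127.3]
eef_rot: [0.0, 0.708, 0.706, 0.0]
force: [-0.4, 0.3, 0.8]
width: 42.8
grip_force: 0.0
```

```bash
python3 - <<'E'
from h import *
_,a=snap('top','top1'); _,b=snap('side','side1'); T,w=snap('wrist','w4')
A=cv2.resize(a[205:285,320:440],None,fx=5,fy=5,interpolation=cv2.INTER_CUBIC)
B=cv2.resize(b[85:235,290:410],None,fx=4,fy=4,interpolation=cv2.INTER_CUBIC)
C=np.zeros((600,600+480+0,3),np.uint8); C[:400,:600]=A; C[:600,600:]=B
C=cv2.resize(C,None,fx=.74,fy=.74); cv2.imwrite('pics/c1.png',C)
for c in ('top','side'):
  for t in ('hook_hinge','hook_end'): print(c,t,[(d['point'],round(d['confidence'],2)) for d in landmark_of(c,t)][:3])
E
```

```text
top hook_hinge [([241.1, 402.1], 0.93), ([242.2, 406.6], 0.23)]
top hook_end [([243.1, 405.5], 0.61)]
side hook_hinge [([133.6, 341.1], 0.78)]
side hook_end [([280.2, 290.0], 0.52), ([105.7, 344.3], 0.49), ([290.8, 315.8], 0.34)]
```

View pics/c1.png

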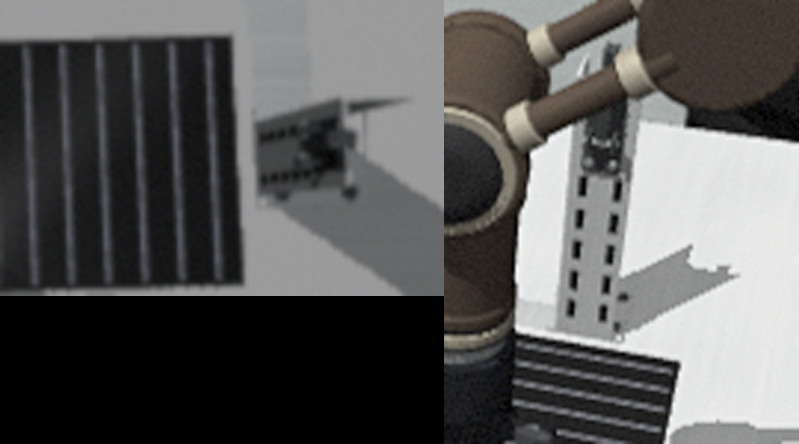

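View pics/w4.png

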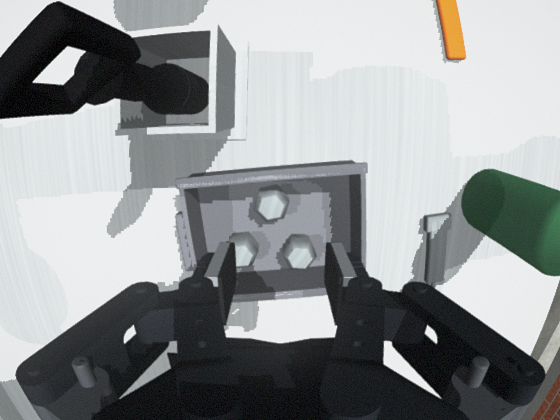

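All three caps are in the bin (wrist view, (205,271), (250,245), (251,300)). The hook stands upright along the upright's face, which is turned only slightly.

```bash
python3 - <<'E'
from h import *
f=lambda c,r:(205+r/3.7,320+c/3.7); s=lambda c,r:(85+r/2.96,290+(c-444)/2.96)
print('top base',[atz('top',f(*q),0) for q in [(257,117),(260,205)]],'top edge',[atz('top',f(*q),290) for q in [(342,98),(352,188)]])
print('side base',[atz('side',s(*q),0) for q in [(557,330),(618,338)]])
g=lambda a,b:tri([ray('top',a),ray('side',b)])
print('hinge',g((241.1,402.1),(133.6,341.1)),g((241,401),(132,343)))
for P in [(549,-278,235),(549,-278,325),(549,-278,313)]: print(proj('top',P),proj('side',P))
print(s(607,50),s(603,150))
print([d for d in landmark_of('wrist','brush_eye')][:2])
E
```

```text
top base [array([ 580.2, -297.9,    0. ]), array([ 508.2, -298.5,    0. ])] top edge [array([ 575.2, -295. ,  290. ]), array([ 515.2, -299.8,  290. ])]
side base [array([ 575.2, -302.1,    0. ]), array([ 511.6, -308.3,    0. ])]
hinge [ 553.1 -281.9  234. ] [ 550.4 -277.6  241.8]
[243.2 400.8] [134.1 341.9]
[241.4 409.3] [102.5 345.2]
[241.6 408.1] [106.9 344.7]
(101.89189189189189, 345.06756756756755) (135.67567567567568, 343.7162162162162)
[{'point': [65.7, 64.2], 'confidence': 0.7}]
```

Request:
arm_command --deltas '[0,-0.035,-0.1365,0,0,-0.09,0,-0.1365,0,0,-0.09,0,-0.1365,0,0,-0.09,0,-0.1365,0,0,-0.1,0,-0.1365,0,0,-0.12,0,0,0,0,-0.12,0,0,0,0,-0.12,0,0,0,0,-0.12,0,0,0,0,-0.12,0,0,0,0,-0.12,0,0,0,0,-0.08,0,0,0,0]'

```text
clock: 16.68
eef_pos: [546.1, -344.0, 384.4]
eef_rot: [-0.002, 0.708, 0.706, -0.0]
force: [-0.1, 0.1, 0.3]
width: 42.7
grip_force: 0.0
```

Request:
arm_command --deltas '[0,0,0,0,0,0,0,0,0,0]'

```text
clock: 16.92
eef_pos: [546.6, -341.2, 385.3]
eef_rot: [-0.002, 0.708, 0.706, 0.0]
force: [0.1, -1.0, -0.8]
width: 42.8
grip_force: 0.0
```

```bash
python3 - <<'E'
from h import *
T,im=snap('wrist','w5'); print(T[:3,3])
for t in ('hook_hinge','hook_end'): print(t,[(d['point'],round(d['confidence'],2),atz('wrist',d['point'],235 if 'hinge' in t else 313,T)) for d in landmark_of('wrist',t)][:3])
cv2.imwrite('pics/w5c.png',cv2.resize(im[100:350,170:420],None,fx=2.4,fy=2.4,interpolation=cv2.INTER_CUBIC))
E
```

```text
[ 546.6 -341.2  385.3]
hook_hinge [([122.7, 281.5], 0.89, array([ 545.9, -279.7,  235. ]))]
hook_end [([128.9, 283.3], 0.94, array([ 546.9, -282.2,  313. ]))]
```

View pics/w5c.png

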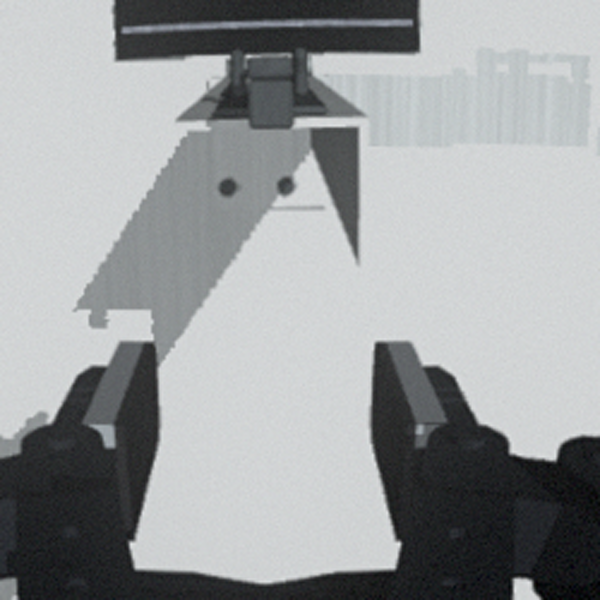

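Request:
arm_command --deltas '[0.08,0,0,0,0,0.07,0,0,0,0,0,0,0.1,0,0,0,0,0.08,0,0,0,0,0.0425,0,0,0,0,0,0,0,0,0,0,0,-1,0,0,0,0,-1,0,0,0,0,-1,0,0,0,0,-1,0,0,0,0,-1]' --grip_force 20

```text
clock: 18.45
eef_pos: [547.9, -282.5, 299.9]
eef_rot: [0.002, 0.708, 0.706, 0.0]
force: [0.4, 0.5, 4.6]
width: 11.3
grip_force: 23.3
```

Request:
arm_command --deltas '[0.0245,0,0.0,0,-1,0.0243,0,0.003,0,-1,0.024,0,0.0075,0,-1,0.0225,0,0.01,0,-1,0.0215,0,0.013,0,-1,0.02,0,0.016,0,-1,0.018,0,0.018,0,-1,0.015,0,0.02,0,-1,0.013,0,0.022,0,-1,0.01,0,0.023,0,-1,0.007,0,0.024,0,-1,0.004,0,0.025,0,-1]'

```text
clock: 19.95
eef_pos: [546.0, -198.3, 223.7]
eef_rot: [-0.002, 0.708, 0.706, 0.0]
force: [-3.0, 3.8, 3.9]
width: 11.6
grip_force: 26.2
```

Request:
arm_command --deltas '[0,0,0.01,0,-1,0,0,0,0,-1,0,0,0,0,-1]'

```text
clock: 20.32
eef_pos: [546.0, -198.1, 219.8]
eef_rot: [-0.003, 0.708, 0.706, 0.001]
force: [-2.9, 5.8, 3.8]
width: 11.8
grip_force: 26.3
```

Request:
arm_command --deltas '[0,0,0.01,0,-1,0,0,0.005,0,-1,0,0,0,0,-1]'

```text
clock: 20.7
eef_pos: [546.3, -198.2, 219.0]
eef_rot: [-0.002, 0.708, 0.706, 0.001]
force: [-10.6, 9.6, 22.6]
width: 11.5
grip_force: 27.9
```

Request:
arm_command --deltas '[0,0,0,0,-0.3,0,0,0,0,-0.3,0,0,0,0,-0.3,0,0,-0.12,0,0,0,0,-0.1,0,0,0.12,0,0,0,0,0.12,0,0,0,0,0.12,0,0,0,0,0,0,0,0,0]'

```text
clock: 21.82
eef_pos: [547.2, -53.6, 302.5]
eef_rot: [-0.001, 0.706, 0.708, 0.0]
force: [-0.1, -0.2, 0.5]
width: 43.0
grip_force: 0.0
```

```bash
python3 - <<'E'
from h import *
T,im=snap('wrist','w6'); print(T[:3,3])
print(proj('wrist',(546,-280,235),T),proj('wrist',(546,-195,243),T))
r=[]
for c in ('top','side'):
  snap(c,c+'2')
  for t in ('hook_end','brush_eye','brush'): print(c,t,[(d['point'],round(d['confidence'],2)) for d in landmark_of(c,t)][:3])
b=cv2.imread('pics/side2.png'); a=cv2.imread('pics/top2.png')
C=np.zeros((560,760,3),np.uint8); x=cv2.resize(b[90:370,270:420],None,fx=2,fy=2,interpolation=cv2.INTER_CUBIC); C[:560,:300]=x
y=cv2.resize(a[190:310,200:430],None,fx=2,fy=2,interpolation=cv2.INTER_CUBIC); C[:240,300:760]=y
cv2.imwrite('pics/c2.png',C)
E
```

```text
[547.2 -53.6 302.5]
[425.3 280.2] [377.1 280.4]
top hook_end [([246.6, 371.1], 0.63), ([247.0, 401.0], 0.51)]
top brush_eye [([268.1, 216.4], 0.67)]
top brush []
side hook_end [([287.9, 295.9], 0.74)]
side brush_eye [([290.2, 312.4], 0.78)]
side brush [([341.3, 313.7], 0.86)]
```

View pics/c2.png

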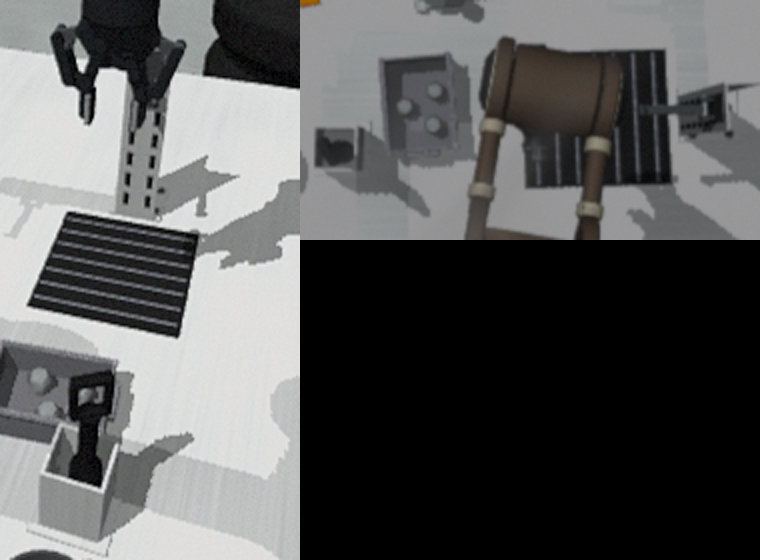

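The hook is down (a thin bar out to col 371 in the top view), and all three caps are still in the bin. Next, the brush.

Request:
arm_command --deltas '[0.11,-0.026,-0.035,0,0,0.11,-0.026,-0.035,0,0,0.11,-0.026,0,0,0,0.11,-0.026,0,0,0,0.11,-0.026,0,0,0,0,0,0,0,0,0,0,0,0,0]'

```text
clock: 23.15
eef_pos: [496.2, 163.2, 331.2]
eef_rot: [0.0, 0.708, 0.706, -0.0]
force: [-0.9, -0.6, 1.1]
width: 42.2
grip_force: 0.0
```

```bash
python3 - <<'E'
from h import *
print(atz('top',(245,371),250))
T,im=snap('wrist','w7'); print(T[:3,3])
for t,z in (('brush_eye',180),('brush',5),('stand',0),('pot',0)): print(t,[(d['point'],round(d['confidence'],2),atz('wrist',d['point'],z,T)) for d in landmark_of('wrist',t)][:2])
E
```

```text
[ 544.  -198.5  250. ]
[496.2 163.2 331.2]
brush_eye [([138.7, 277.0], 0.6, array([491.7, 209.8, 180. ]))]
brush [([63.8, 426.2], 0.68, array([716. , 319.8,   5. ])), ([130.5, 278.6], 0.59, array([492.5, 209. ,   5. ]))]
stand [([125.4, 282.7], 0.62, array([498.4, 216.2,   0. ]))]
pot [([31.3, 279.2], 0.9, array([493.6, 355.9,   0. ])), ([129.4, 281.2], 0.36, array([496.2, 210.4,   0. ]))]
```

View pics/w7.png

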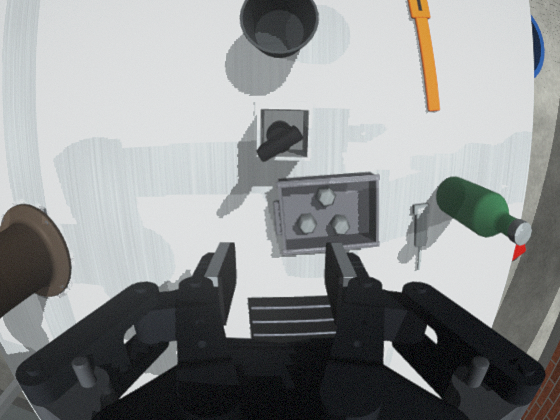

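The eye's bar runs from about (row 155, col 262) to (130, 298), so the brush is turned about 35° in its stand. Measuring that more closely.

```bash
python3 - <<'E'
from h import *
im=cv2.imread('pics/w7.png'); cv2.imwrite('pics/w7c.png',cv2.resize(im[95:175,235:335],None,fx=7,fy=7,interpolation=cv2.INTER_CUBIC))
E
```

```text
(no output)
```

View pics/w7c.png

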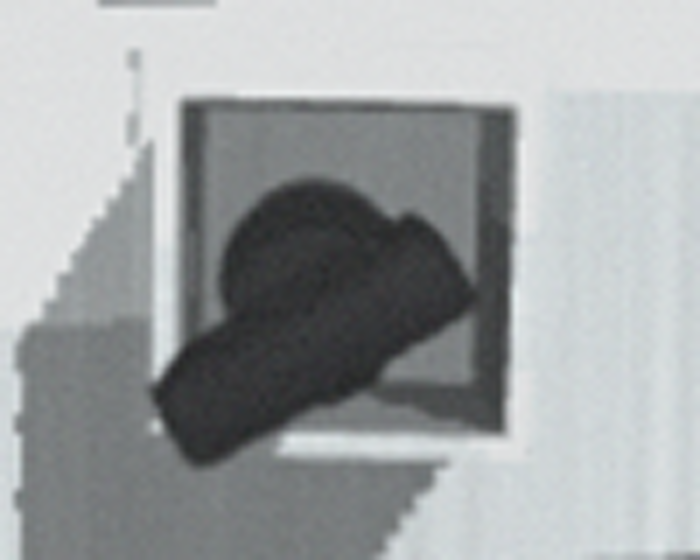

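```bash
python3 - <<'E'
from h import *
T=tool()
f=lambda c,r:(95+r/7,235+c/7)
print('eyetop',atz('wrist',f(312,340),202,T),'ends',[atz('wrist',f(*q),202,T) for q in [(180,427),(440,255)]])
print('bristle head top',atz('wrist',f(312,272),70,T))
print('stand rim inner',[atz('wrist',f(*q),92,T) for q in [(180,100),(516,104),(507,435)]])
print('pot rim',[atz('wrist',q,82,T) for q in [(18,240),(18,319),(53,279)]])
E
```

```text
eyetop [494.3 206.8 202. ] ends [array([478.4, 196.4, 202. ]), array([509.4, 217. , 202. ])]
bristle head top [494.1 207.5  70. ]
stand rim inner [array([472.4, 237.8,  92. ]), array([528., 237.,  92.]), array([526.9, 181.2,  92. ])]
pot rim [array([447.2, 352.5,  82. ]), array([541.9, 352.1,  82. ]), array([493.8, 306.4,  82. ])]
```

Request:
arm_command --deltas '[0.1095,-0.005,0,0,0.5,0,0,0,-0.047,0.5,0,0,0,-0.047,0.5,0,0,0,-0.047,0.5,0,0,0,-0.046,0.5,0,0,0,0,0.5,0,0,0.1,0,0.5,0,0,0.1,0,0.5,0,0,0.1,0,0.5,0,0,0,0,0.5]' --grip_force 40

```text
clock: 24.65
eef_pos: [491.2, 206.2, 207.7]
eef_rot: [-0.003, 0.474, 0.88, -0.003]
force: [0.2, 0.1, 0.2]
width: 63.9
grip_force: 0.0
```

```bash
python3 - <<'E'
from h import *
T,im=snap('wrist','w8'); print(T.round(3))
cv2.imwrite('pics/w8c.png',cv2.resize(im[150:350,180:380],None,fx=2.5,fy=2.5,interpolation=cv2.INTER_CUBIC))
E
```

```text
[[ -0.6   0.8  -0.  491.2]
 [  0.8   0.6  -0.  206.2]
 [  0.   -0.   -1.  207.7]
 [  0.    0.    0.    1. ]]
```

View pics/w8c.png

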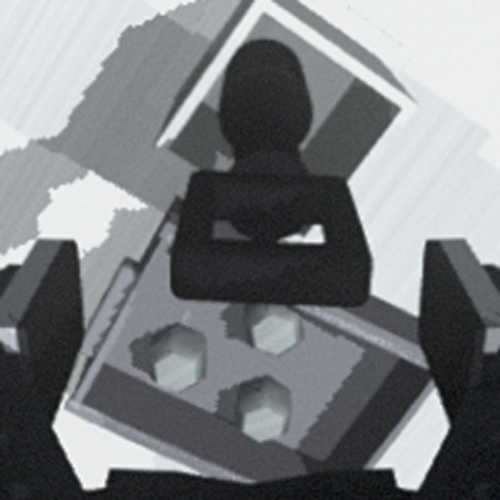

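The eye is aligned with the pads and about 4 mm off towards +tool y (bar centre at crop col 271, pads' middle at 252).

Request:
arm_command --deltas '[-0.0025,0.009,0,0.012,0.5,0,0,0.06,0,0.5,0,0,0.055,0,0.5,0,0,0,0,0.5,0,0,0,0,-1,0,0,0,0,-1,0,0,0,0,-1,0,0,0,0,-1,0,0,0,0,-1]'

```text
clock: 25.82
eef_pos: [498.6, 208.8, 167.7]
eef_rot: [0.001, 0.49, 0.872, 0.001]
force: [-1.8, -0.5, 5.1]
width: 40.0
grip_force: 39.7
```

Request:
arm_command --deltas '[0,0,-0.06,0,-1,0,0,-0.08,0,-1,0,0,-0.1,0,-1,0,0,-0.1,0,-1,0,0,0,0.045,-1,0,0,0,0.045,-1,0,0,0,0.045,-1,0,0,0,0.039,-1,0,0,0,0,-1,0,0,0,0,-1]'

```text
clock: 27.08
eef_pos: [497.7, 208.7, 301.6]
eef_rot: [0.0, 0.706, 0.708, 0.0]
force: [-0.9, 0.6, -1.1]
width: 39.6
grip_force: 41.0
```

```bash
python3 - <<'E'
from h import *
T,im=snap('wrist','w9'); print(T.round(3)); print(monitor.state()['width'])
for c in ('top','side'):
  snap(c,c+'3')
  for t in ('brush_eye','brush'): print(c,t,[(d['point'],round(d['confidence'],2)) for d in landmark_of(c,t)][:3])
b=cv2.imread('pics/side3.png')
C=np.zeros((520,800,3),np.uint8); C[:400,:400]=cv2.resize(im[120:320,180:380],None,fx=2,fy=2); C[:520,400:]=cv2.resize(b[160:420,200:400],None,fx=2,fy=2)
cv2.imwrite('pics/c3.png',C)
E
```

```text
[[ -0.    1.    0.  497.7]
 [  1.    0.    0.  208.7]
 [  0.    0.   -1.  301.6]
 [  0.    0.    0.    1. ]]
39.68510770773359
top brush_eye [([264.9, 208.6], 0.45)]
top brush [([263.5, 216.2], 0.57)]
side brush_eye [([236.9, 314.0], 0.89)]
side brush [([302.7, 319.5], 0.7)]
```

View pics/c3.png

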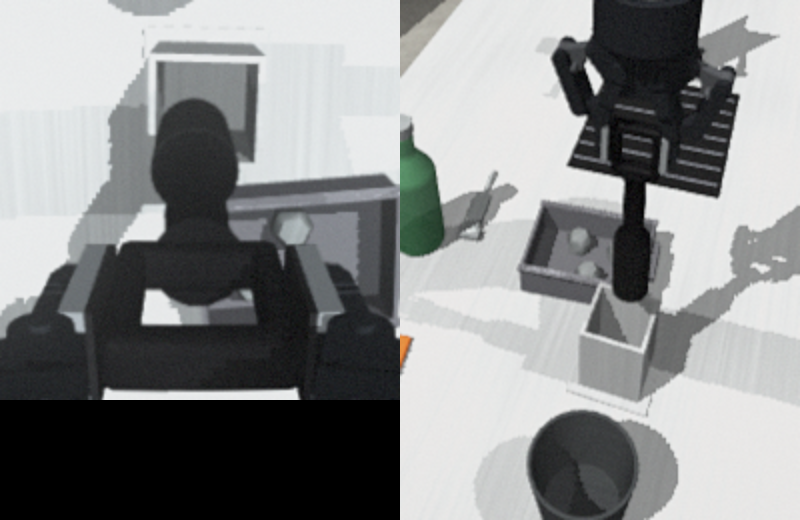

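Request:
arm_command --deltas '[0.09,-0.009,0,0,-1,0.1,0,0,0,-1,0.1,0,0,0,-1,0.0725,0,0,0,-1,0,0,0,0,-1,0,0,0.08,0,-1,0,0,0.08,0,-1,0,0,0.08,0,-1,0,0,0.04,0,-1,0,0,0,0,-1,0,0,0,0,-1,0,0,0,0,-1]'

```text
clock: 28.92
eef_pos: [495.0, 354.3, 191.1]
eef_rot: [0.0, 0.707, 0.707, 0.002]
force: [-0.1, -0.4, -1.7]
width: 39.4
grip_force: 40.5
```

```bash
python3 - <<'E'
from h import *
snap('side','side4'); T,w=snap('wrist','w10'); b=cv2.imread('pics/side4.png')
for t in ('brush_eye','brush'): print(t,[(d['point'],round(d['confidence'],2)) for d in landmark_of('side',t)][:2])
s=monitor.state(); P=s['eef_pos']; print(P,s['force'])
print(proj('side',P+[0,0,13]),proj('side',P-[0,0,164]))
C=np.zeros((440,800,3),np.uint8); C[:440,:400]=cv2.resize(b[200:420,200:400],None,fx=2,fy=2); C[:400,400:]=cv2.resize(w[100:300,180:380],None,fx=2,fy=2); cv2.imwrite('pics/c4.png',C)
E
```

```text
brush_eye [([352.2, 294.2], 0.67), ([267.0, 239.6], 0.35)]
brush [([406.8, 294.2], 0.65)]
[494.2 353.9 190. ] [ 0.8  0.1 -0.6]
[352.9 292. ] [406.5 290.8]
```

View pics/c4.png

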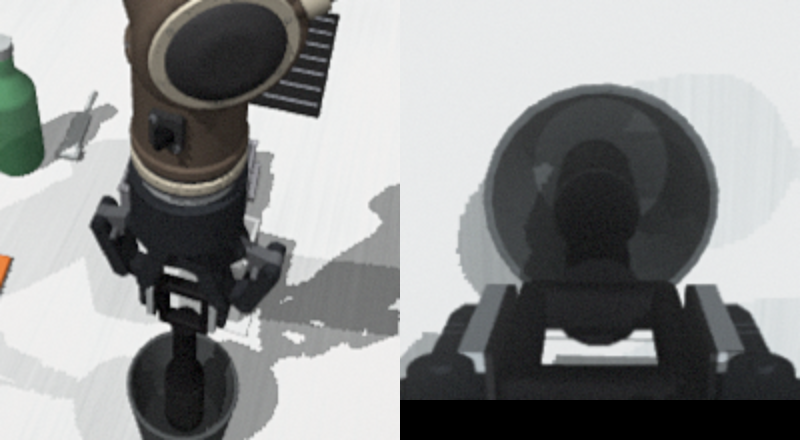

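Bristles are dipped centrally and deeply, and the landmarks match the predicted brush position. Lifting and carrying it to the hook.

Request:
arm_command --deltas '[0,0,-0.08,0,-1,0,0,-0.1,0,-1,0,0,-0.1,0,-1,-0.08,0.013,0,0,-1,-0.11,0.013,0,0,-1,-0.11,0.013,0,0,-1,-0.11,0.013,0,0,-1,-0.11,0.013,0,0,-1,-0.11,0.013,0,0,-1,-0.11,0.013,0,0,-1,-0.11,0.013,0,0,-1,-0.11,0.013,0,0,-1]'

```text
clock: 30.62
eef_pos: [541.1, -31.6, 301.7]
eef_rot: [0.0, 0.707, 0.707, 0.0]
force: [0.8, 0.1, -1.5]
width: 39.4
grip_force: 40.5
```

Request:
arm_command --deltas '[-0.11,0.013,0,0,-1,-0.11,0.012,0,0,-1,-0.06,0,0,0,-1,0,0,0.08,0,-1,0,0,0.05,0,-1,0,0,0,0,-1,0,0,0,0,-1]'

```text
clock: 31.5
eef_pos: [551.8, -142.4, 250.3]
eef_rot: [0.001, 0.707, 0.708, 0.0]
force: [-0.4, -0.3, -0.7]
width: 40.0
grip_force: 40.5
```

```bash
python3 - <<'E'
from h import *
T,w=snap('wrist','w11'); s=monitor.state(); print(s['eef_pos'],s['eef_rot'].round(3),s['width'])
print(proj('wrist',(546,-192,255),T),proj('wrist',(546,-281,235),T),proj('top',(545,-192,255)))
_,a=snap('top','top5');_,b=snap('side','side5')
C=np.zeros((560,800,3),np.uint8); C[:560,:400]=cv2.resize(w[140:420,180:380],None,fx=2,fy=2); C[:200,400:]=cv2.resize(a[205:285,260:420],None,fx=2.5,fy=2.5);C[200:560,400:]=cv2.resize(b[70:214,250:410],None,fx=2.5,fy=2.5); cv2.imwrite('pics/c5.png',C)
for t in ('hook_end','brush_eye'): print(t,[(c,d['point'],round(d['confidence'],2)) for c in('top','side') for d in landmark_of(c,t)[:2]])
E
```

```text
[ 552.1 -142.4  250.7] [0.  0.7 0.7 0. ] 39.44427576912718
[345.4 272.5] [414.4 274.4] [244.5 368.8]
hook_end []
brush_eye [('side', [150.8, 329.1], 0.7)]
```

View pics/c5.png

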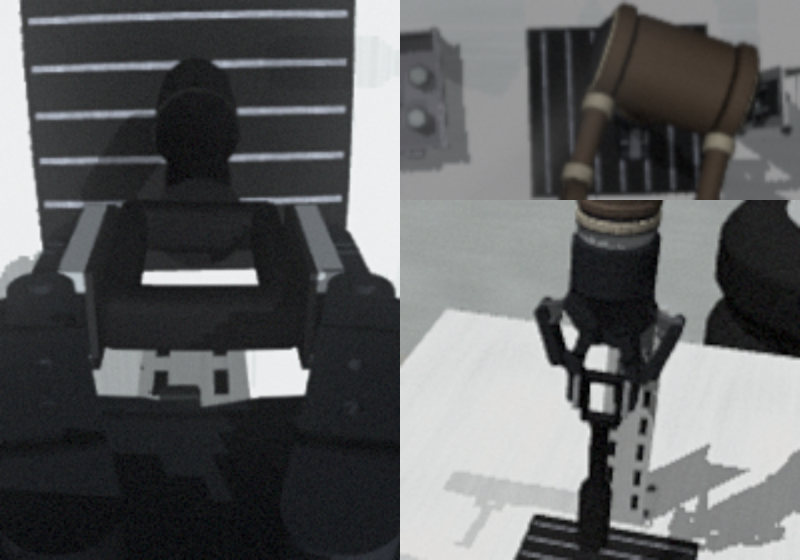

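Request:
arm_command --deltas '[0,-0.015,0.034,0,-1,0,0,0,0,-1,0,0,0,0,-1]'

```text
clock: 32.22
eef_pos: [544.8, -142.2, 235.1]
eef_rot: [-0.0, 0.707, 0.707, -0.0]
force: [-0.2, 1.2, -1.0]
width: 39.5
grip_force: 40.6
```

Request:
arm_command --deltas '[-0.04,0,0,0,-1,-0.04,0,0,0,-1,-0.03,0,0,0,-1,-0.02,0,0,0,-1,-0.02,0,0,0,-1,0,0,0,0,-1]'

```text
clock: 32.98
eef_pos: [545.2, -202.8, 235.6]
eef_rot: [-0.0, 0.707, 0.707, 0.0]
force: [-0.0, -0.1, -1.0]
width: 39.9
grip_force: 40.6
```

Request:
arm_command --deltas '[-0.025,0,0,0,-1,-0.023,0,0,0,-1,0,0,0.02,0,-1,0,0,0.015,0,-1,0,0,0,0,-1]'

```text
clock: 33.6
eef_pos: [544.4, -220.9, 220.3]
eef_rot: [-0.001, 0.707, 0.707, -0.0]
force: [1.0, 0.4, -0.5]
width: 39.6
grip_force: 40.6
```

```bash
python3 - <<'E'
from h import *
T,w=snap('wrist','w12'); _,b=snap('side','side6'); print(monitor.state()['force'])
C=np.zeros((560,800,3),np.uint8); C[:560,:400]=cv2.resize(w[140:420,180:380],None,fx=2,fy=2); C[:560,400:]=cv2.resize(b[100:240,280:380],None,fx=4,fy=4); cv2.imwrite('pics/c6.png',C)
E
```

```text
[ 0.6  0.1 -0.6]
```

View pics/c6.png

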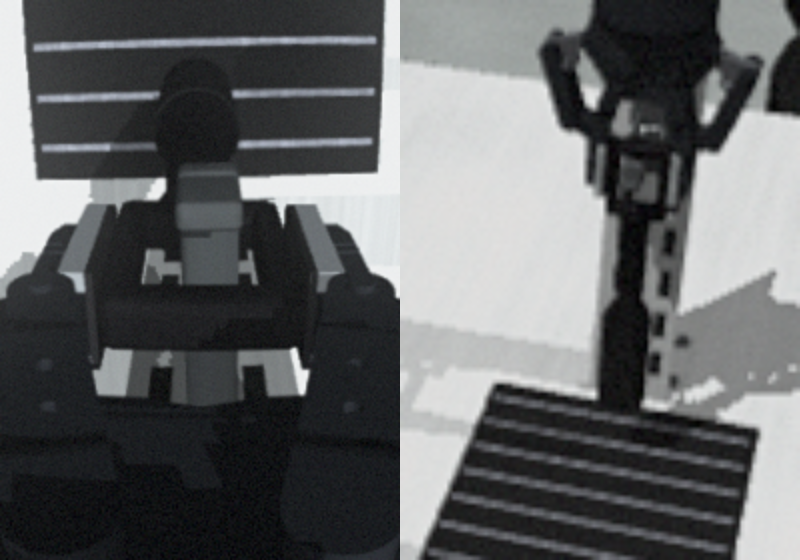

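The wrist view shows the hook arm passing through the slot (crop col about 210), with its nub in front of the eye. Lowering it onto the hook.

Request:
arm_command --deltas '[0,0.003,0.01,0,-1,0,0,0.0075,0,-1,0,0,0,0,-1,0,0,0,0,-1]'

```text
clock: 34.2
eef_pos: [546.4, -221.5, 214.6]
eef_rot: [-0.0, 0.707, 0.707, -0.0]
force: [0.2, -0.7, -0.5]
width: 39.3
grip_force: 40.6
```

Request:
arm_command --deltas '[0,0,0.0075,0,-1,0,0,0,0,-1,0,0,0,0,-1]'

```text
clock: 34.58
eef_pos: [546.9, -221.7, 213.5]
eef_rot: [0.001, 0.707, 0.707, 0.0]
force: [-1.8, 0.2, 4.0]
width: 39.7
grip_force: 41.1
```

Request:
arm_command --deltas '[0,0,0,0,0.0,0,0,0,0,0.2,0,0,0,0,0.4,0,0,0,0,0.4,0,0,0,0,0.4,0,0,-0.03,0,0.4,0,0,-0.06,0,0.4,0,0,-0.08,0,0.4,0,0,-0.08,0,0.4,0,0,0,0,0.4]'

```text
clock: 35.83
eef_pos: [548.6, -222.5, 316.3]
eef_rot: [0.004, 0.707, 0.707, 0.001]
force: [-0.7, -0.4, 0.1]
width: 59.5
grip_force: 0.0
```

```bash
python3 - <<'E'
from h import *
T,w=snap('wrist','w13'); _,b=snap('side','side7'); print(T[:3,3])
print([(d['point'],round(d['confidence'],2)) for d in landmark_of('side','brush_eye')][:2],proj('side',(546,-221,226)))
C=np.zeros((560,800,3),np.uint8); C[:560,:400]=cv2.resize(w[140:420,180:380],None,fx=2,fy=2); C[:560,400:]=cv2.resize(b[100:240,280:380],None,fx=4,fy=4); cv2.imwrite('pics/c7.png',C)
E
```

```text
[ 548.6 -222.5  316.3]
[([147.8, 336.3], 0.66), ([133.3, 342.2], 0.59)] [147.6 338.3]
```

View pics/c7.png

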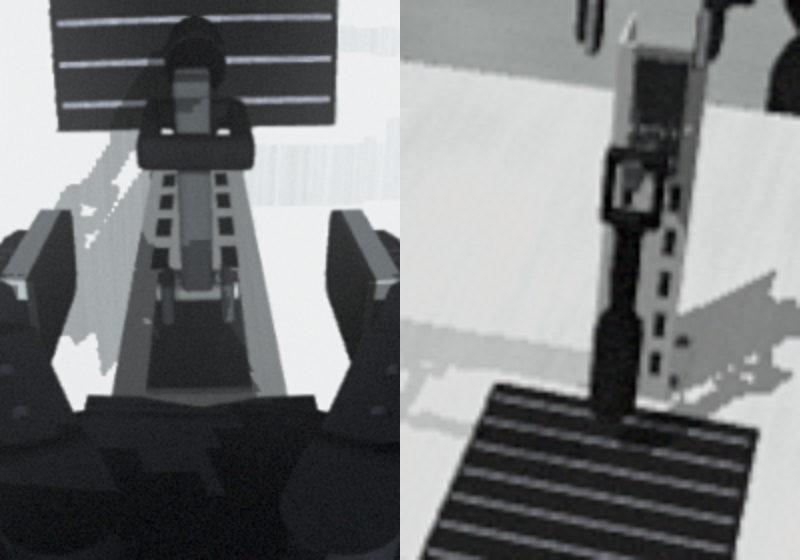

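The brush hangs freely on the hook by its eye (wrist crop, bar centre about (150,196)) and the gripper is clear. Waiting while it drips.

Request:
arm_command --deltas '[0,0,0,0,0.4,0,0,0,0,0.4,0,0,0,0,0.4,0,0,0,0,0.4,0,0,0,0,0.4,0,0,0,0,0.4,0,0,0,0,0.4,0,0,0,0,0.4,0,0,0,0,0.4,0,0,0,0,0.4,0,0,0,0,0.4,0,0,0,0,0.4]'

```text
clock: 37.48
eef_pos: [546.4, -221.5, 311.6]
eef_rot: [0.0, 0.707, 0.707, -0.0]
force: [0.6, -0.6, -0.7]
width: 59.6
grip_force: 0.0
```

Request:
arm_command --deltas '[0,0,0,0,0.4,0,0,0,0,0.4,0,0,0,0,0.4,0,0,0,0,0.4,0,0,0,0,0.4,0,0,0,0,0.4,0,0,0,0,0.4,0,0,0,0,0.4,0,0,0,0,0.4,0,0,0,0,0.4,0,0,0,0,0.4,0,0,0,0,0.4]'

```text
clock: 38.98
eef_pos: [546.4, -221.5, 311.6]
eef_rot: [-0.0, 0.707, 0.707, -0.0]
force: [0.4, 0.5, 0.3]
width: 59.7
grip_force: 0.0
```

Request:
arm_command --deltas '[0,0,0,0,0.4,0,0,0,0,0.4,0,0,0,0,0.4,0,0,0,0,0.4,0,0,0,0,0.4,0,0,0,0,0.4,0,0,0,0,0.4,0,0,0,0,0.4,0,0,0,0,0.4,0,0,0,0,0.4,0,0,0,0,0.4,0,0,0,0,0.4]'

```text
clock: 40.48
eef_pos: [546.4, -221.4, 311.6]
eef_rot: [-0.0, 0.707, 0.707, 0.0]
force: [1.3, -0.4, -0.0]
width: 59.6
grip_force: 0.0
```

```bash
python3 - <<'E'
from h import *
T,w=snap('wrist','w14'); _,b=snap('side','side8'); s=monitor.state(); print(s['clock'],s['eef_pos'],s['width'])
rs=[]
for c in ('wrist','side'):
    for d in landmark_of(c,'brush_eye')[:2]: print(c,d)
a=cv2.imread('pics/w13.png'); print('moved px',(cv2.absdiff(a,w)>40).sum())
f=lambda c,r:(140+r/2,180+c/2)
# bar top edges in w13 crop: x138..255, rows ~137..168
for z in (250,254): print(z,atz('wrist',f(138,150),z,T),atz('wrist',f(255,150),z,T))
g=w[200:230,240:320].min(axis=2); print(w[215,245:315].mean(axis=1).astype(int)[::2])
E
```

```text
40.575 [ 546.4 -221.5  311.6] 59.740806703239265
wrist {'point': [206.6, 280.3], 'confidence': 0.63}
side {'point': [148.7, 334.9], 'confidence': 0.98}
moved px 37905
250 [ 524.2 -218.2  250. ] [ 562.7 -218.1  250. ]
254 [ 524.6 -216.9  254. ] [ 562.3 -216.8  254. ]
[166 161 169 140  44  49  51  49  50  51  53  42  51  51  49  50  53  49
  50  52  45  46  48  38  48  42  39  47  46  46  51  52  52  93 234]
```

Request:
arm_command --deltas '[0.003,-0.005,0.08,0,0.4,0,0,0.08,0,0.4,0,0,0.05,0,0.4,0,0,0.03,0,0.4,0,0,0,0,0.4,0,0,0,0,-0.05,0,0,0,0,-1,0,0,0,0,-1,0,0,0,0,-1,0,0,0,0,-1]'

```text
clock: 41.92
eef_pos: [545.5, -220.7, 217.0]
eef_rot: [0.001, 0.707, 0.707, 0.001]
force: [1.2, 0.5, 5.1]
width: 39.6
grip_force: 42.1
```

Request:
arm_command --deltas '[0,0,-0.015,0,-1,0,0,-0.025,0,-1,0,0,-0.015,0,-1,0,0,0,0,-1,0,0,0,0,-1]'

```text
clock: 42.55
eef_pos: [544.2, -220.2, 237.4]
eef_rot: [-0.0, 0.707, 0.707, -0.0]
force: [-0.3, 0.1, -0.5]
width: 39.2
grip_force: 41.6
```

Request:
arm_command --deltas '[0.02,0,0,0,-1,0.03,0,0,0,-1,0.03,0,0,0,-1,0.04,0,0,0,-1,0.05,0,0,0,-1,0.05,0,0,0,-1,0,0,0,0,-1]'

```text
clock: 43.42
eef_pos: [544.3, -130.3, 237.6]
eef_rot: [-0.0, 0.706, 0.708, 0.0]
force: [-0.0, -0.6, -0.1]
width: 39.2
grip_force: 41.5
```

```bash
python3 - <<'E'
from h import *
T,w=snap('wrist','w15'); _,b=snap('side','side9'); s=monitor.state(); P=s['eef_pos'];print(P,s['width'],s['force'])
for t in ('brush_eye','brush','hook_end'): print(t,[(d['point'],round(d['confidence'],2)) for d in landmark_of('side',t)][:2])
print(proj('side',P+[0,0,11]),proj('side',P-[0,0,166]),proj('side',(546,-203,242)))
E
```

```text
[ 544.5 -131.9  237.8] 39.45423351995651 [ 0.2 -0.7 -0.5]
brush_eye [([280.3, 289.9], 0.71), ([159.9, 333.8], 0.59)]
brush [([219.5, 328.0], 0.96)]
hook_end [([143.0, 336.5], 0.6), ([248.3, 201.5], 0.26)]
[157.6 332. ] [214.4 327. ] [145.5 337.4]
```

Request:
arm_command --deltas '[0,0,-0.08,0,-1,0,0,-0.08,0,-1,0.09,-0.013,0,0,-1,0.1,-0.013,0,0,-1,0.1,-0.013,0,0,-1,0.1,-0.013,0,0,-1,0.1,-0.013,0,0,-1,0.1,-0.013,0,0,-1,0.1,-0.013,0,0,-1,0.1,-0.013,0,0,-1,0.06,-0.012,0,0,-1,0,0,0,0,-1]'

```text
clock: 45.18
eef_pos: [497.5, 208.6, 301.6]
eef_rot: [-0.0, 0.706, 0.708, -0.0]
force: [0.4, -0.3, -1.1]
width: 39.4
grip_force: 41.6
```

Request:
arm_command --deltas '[0,0,0,0,-1,0,0,0,0,-1,0,0,0,0,-1]'

```text
clock: 45.55
eef_pos: [497.9, 206.8, 301.7]
eef_rot: [0.0, 0.707, 0.707, -0.0]
force: [0.1, -0.0, -1.3]
width: 39.1
grip_force: 41.6
```

```bash
python3 - <<'E'
from h import *
T,w=snap('wrist','w16'); s=monitor.state(); print(s['eef_pos'],s['width'])
for n in ('w9','w16'):
    g=cv2.cvtColor(cv2.imread(f'pics/{n}.png'),cv2.COLOR_BGR2GRAY)
    # brush head silhouette: dark pixels, per row extent
    print(n,[(r,tuple((np.nonzero(g[r,230:330]<45)[0][[0,-1]]+230) if (g[r,230:330]<45).any() else ())) for r in range(150,250,6)])
for n in ('wrist','side','top'):
    snap(n,n+'x')
    for t in ('brush','brush_eye'): print(n,t,[(d['point'],round(d['confidence'],2)) for d in landmark_of(n,t)[:2]])
P=s['eef_pos']
for c in('wrist','side','top'): print(proj(c,P-[0,0,166],T),proj(c,P+[0,0,11],T))
E
```

```text
[497.9 206.9 301.7] 39.50116641654209
w9 [(150, ()), (156, ()), (162, ()), (168, ()), (174, ()), (180, (np.int64(280), np.int64(280))), (186, (np.int64(273), np.int64(273))), (192, (np.int64(265), np.int64(290))), (198, (np.int64(258), np.int64(292))), (204, (np.int64(259), np.int64(297))), (210, (np.int64(259), np.int64(296))), (216, (np.int64(260), np.int64(295))), (222, (np.int64(264), np.int64(291))), (228, (np.int64(264), np.int64(293))), (234, (np.int64(264), np.int64(293))), (240, (np.int64(260), np.int64(298))), (246, (np.int64(236), np.int64(327)))]
w16 [(150, ()), (156, ()), (162, ()), (168, ()), (174, ()), (180, (np.int64(267), np.int64(276))), (186, (np.int64(268), np.int64(291))), (192, (np.int64(262), np.int64(296))), (198, (np.int64(261), np.int64(299))), (204, (np.int64(266), np.int64(295))), (210, (np.int64(267), np.int64(293))), (216, (np.int64(266), np.int64(295))), (222, (np.int64(266), np.int64(294))), (228, (np.int64(266), np.int64(295))), (234, (np.int64(261), np.int64(314))), (240, (np.int64(245), np.int64(318))), (246, (np.int64(241), np.int64(327)))]
wrist brush [([169.5, 280.6], 0.57)]
wrist brush_eye [([267.2, 278.8], 0.62)]
side brush [([312.7, 314.2], 0.91), ([269.8, 234.7], 0.17)]
side brush_eye [([235.3, 318.3], 0.67), ([269.9, 238.6], 0.54)]
top brush [([263.6, 221.2], 0.54)]
top brush_eye [([243.0, 258.9], 0.4)]
[185.7 281.9] [270.3 284. ]
[303.5 312.6] [235.1 317.6]
[264.3 217.2] [263.7 207.7]
```

```bash
python3 - <<'E'
from h import *
T=tool(); print(T[:3,3])
for z in (136,140): print(atz('wrist',(169.5,280.6),z,T),atz('side',(312.7,314.2),z),atz('top',(263.6,221.2),z))
print(tri([ray('wrist',(169.5,280.6),T),ray('side',(312.7,314.2)),ray('top',(263.6,221.2))]))
# calibrate w/ vertical case: silhouettes shoulder (z=70) row 214 in w9, 204 in w16
Tw=T.copy()
for r in (214,204.): print(atz('wrist',(r,280),T[2,3]-96,T))
E
```

```text
[497.6 207.7 301.6]
[496.3 223.8 136. ] [489.7 226.2 136. ] [499.6 195.9 136. ]
[496.3 224.5 140. ] [489.2 229.1 140. ] [499.6 195.4 140. ]
[496.8 206.9 100.5]
[495.8 201.  205.6]
[495.8 209.  205.6]
```

Request:
arm_command --deltas '[-0.03,0.003,0,0,-1,0,0,0,0,-1,0,0,0.04,0,-1,0,0,0.05,0,-1,0,0,0.05,0,-1,0,0,0.05,0,-1,0,0,0,0,-1,0,0,0,0,-1]'

```text
clock: 47.05
eef_pos: [499.0, 195.8, 225.7]
eef_rot: [0.0, 0.707, 0.707, 0.0]
force: [-0.3, 0.3, -0.3]
width: 39.1
grip_force: 41.5
```

```bash
python3 - <<'E'
from h import *
T,w=snap('wrist','w17'); _,b=snap('side','s17'); s=monitor.state(); P=s['eef_pos']; print(P,s['force'])
for c in ('wrist','side'):
  for t in ('brush','stand'): print(c,t,[(d['point'],round(d['confidence'],2),atz(c,d['point'],P[2]-166 if t=='brush' else 0,T)) for d in landmark_of(c,t)[:2]])
E
```

```text
[499.6 195.9 226.6] [ 0.4 -0.7 -0.1]
wrist brush [([170.6, 279.5], 0.88, array([496.7, 210.9,  60.6]))]
wrist stand [([160.3, 280.2], 0.94, array([497.4, 212.5,   0. ]))]
side brush [([330.1, 309.4], 0.96, array([498.6, 215.5,  60.6])), ([410.9, 287.4], 0.45, array([493.3, 377.3,  60.6]))]
side stand [([342.2, 306.4], 0.92, array([505.1, 206.3,   0. ])), ([223.9, 328.5], 0.55, array([ 545.3, -176.4,    0. ]))]
```

Request:
arm_command --deltas '[0,0,0.04,0,-1,0,0,0.045,0,-1,0,0,0.03,0,-1,0,0,0,0,-1,0,0,0,0,-1]'

```text
clock: 47.98
eef_pos: [499.1, 195.8, 179.6]
eef_rot: [0.0, 0.707, 0.707, 0.0]
force: [-0.4, 0.1, -1.3]
width: 39.5
grip_force: 41.5
```

Request:
arm_command --deltas '[0,0,0.01,0,-1,0,0,0.005,0,-1,0,0,0,0,-1,0,0,0,0,-1]' --grip_force 25

```text
clock: 48.48
eef_pos: [498.9, 195.7, 173.8]
eef_rot: [0.0, 0.707, 0.707, 0.0]
force: [-0.1, 0.3, -0.5]
width: 39.3
grip_force: 41.6
```

Request:
arm_command --deltas '[0,0,0.0075,0,-1,0,0,0,0,-1,0,0,0,0,-1]'

```text
clock: 48.85
eef_pos: [499.5, 195.9, 172.0]
eef_rot: [0.0, 0.707, 0.707, 0.001]
force: [-1.0, -1.1, 5.3]
width: 39.4
grip_force: 42.2
```

Request:
arm_command --deltas '[0.012,0,0,0,-1,0,0,0,0,0,0,0,0,0,0.1,0,0,0,0,0.4,0,0,0,0,0.4,0,0,0,0,0.4,0,0,-0.05,0,0.4,0,0,-0.1,0,0.4,0,0,-0.1,0,0.4,0,0,-0.08,0,0.4,-0.06,0,0,0,0.4,0,0,0,0,0.4]'

```text
clock: 50.35
eef_pos: [499.0, 175.7, 303.2]
eef_rot: [0.0, 0.707, 0.707, 0.0]
force: [-0.2, 0.5, 0.2]
width: 59.9
grip_force: 0.0
```

```bash
python3 - <<'E'
from h import *
T,w=snap('wrist','w18'); _,b=snap('side','s18'); _,a=snap('top','t18'); s=monitor.state(); P=s['eef_pos']; print(P,s['force'],s['width'])
for c in ('wrist','side','top'):
  for t,z in (('brush',4),('brush_eye',181),('pot',0)): print(c,t,[(d['point'],round(d['confidence'],2),atz(c,d['point'],z,T)) for d in landmark_of(c,t)[:2]])
E
```

```text
[498.5 176.8 302. ] [ 0.2 -0.2 -0.3] 59.81012764797225
wrist brush [([138.3, 280.8], 0.67, array([498.6, 212.5,   4. ]))]
wrist brush_eye [([149.1, 280.0], 0.98, array([497.3, 216. , 181. ]))]
wrist pot [([35.5, 278.2], 0.65, array([495.1, 355.2,   0. ]))]
side brush [([348.4, 310.1], 0.68, array([493.5, 220.1,   4. ]))]
side brush_eye [([292.7, 313.5], 0.69, array([495.5, 217.3, 181. ])), ([287.7, 308.3], 0.45, array([507.4, 209.3, 181. ]))]
side pot [([412.4, 288.0], 0.96, array([499.1, 354.5,   0. ])), ([225.4, 327.0], 0.21, array([ 547.9, -168.8,    0. ]))]
top brush []
top brush_eye []
top pot []
```

The brush stands upright (eye about 3 mm from being directly above the base). Now to fold the hook up.

Request:
arm_command --deltas '[-0.09,0.013,0,0,-0.1,-0.1,0.013,0,0,-0.1,-0.1,0.013,0,0,-0.1,-0.1,0.013,0,0,-0.1,-0.1,0.013,0,0,-0.1,-0.1,0.013,0,0,-0.1,-0.1,0.013,0,0,-0.1,-0.1,0.013,0,0,-0.1,-0.1,0.013,0,0,-0.1,-0.045,0,0,0,-0.1,0,0,0,0,-0.1,0,0,0,0,-0.1]'

```text
clock: 52.45
eef_pos: [545.8, -196.2, 302.5]
eef_rot: [-0.001, 0.707, 0.708, 0.0]
force: [0.9, 0.2, -0.0]
width: 38.5
grip_force: 0.0
```

Request:
arm_command --deltas '[-0.004,0,0.08,0,-0.1,0,0,0.08,0,-0.1,0,0,0.048,0,-0.1,0,0,0,0,-0.1,0,0,0,0,-1,0,0,0,0,-1,0,0,0,0,-1,0,0,0,0,-1,0,0,0,0,-1]' --grip_force 20

```text
clock: 53.58
eef_pos: [546.1, -199.2, 221.0]
eef_rot: [0.0, 0.707, 0.707, 0.0]
force: [-3.1, 1.5, 5.3]
width: 11.5
grip_force: 22.3
```

Request:
arm_command --deltas '[-0.004,0,-0.025,0,-1,-0.007,0,-0.024,0,-1,-0.01,0,-0.023,0,-1,-0.013,0,-0.022,0,-1,-0.015,0,-0.02,0,-1,-0.018,0,-0.018,0,-1,-0.02,0,-0.016,0,-1,-0.0215,0,-0.013,0,-1,-0.0225,0,-0.01,0,-1,-0.024,0,-0.0075,0,-1,-0.0243,0,-0.003,0,-1,-0.0245,0,0,0,-1]'

```text
clock: 55.08
eef_pos: [547.7, -281.2, 294.9]
eef_rot: [0.002, 0.707, 0.708, 0.001]
force: [3.8, 4.5, 4.3]
width: 11.7
grip_force: 24.4
```

Request:
arm_command --deltas '[-0.005,0,0,0,-1,0,0,0,0,-1,0,0,0,0,-1]'

```text
clock: 55.45
eef_pos: [547.8, -283.8, 294.9]
eef_rot: [0.003, 0.707, 0.707, 0.001]
force: [4.2, 3.0, 5.0]
width: 11.8
grip_force: 24.9
```

Request:
arm_command --deltas '[-0.0075,0,0,0,-1,0,0,0,0,-1,0,0,0,0,-1]'

```text
clock: 55.82
eef_pos: [547.8, -286.4, 294.8]
eef_rot: [0.003, 0.707, 0.708, 0.001]
force: [4.4, 3.1, 5.1]
width: 11.4
grip_force: 25.1
```

Request:
arm_command --deltas '[-0.0075,0,0,0,-1,0,0,0,0,-1,0,0,0,0,-1]'

```text
clock: 56.2
eef_pos: [547.9, -289.3, 294.6]
eef_rot: [0.003, 0.707, 0.708, 0.001]
force: [4.7, 2.7, 4.4]
width: 11.9
grip_force: 25.3
```

Request:
arm_command --deltas '[0,0,0,0,-0.4,0,0,0,0,-0.1,0,0,0,0,0,0,0,-0.08,0,0,0,0,-0.1,0,0,-0.08,0,-0.046,0,0,-0.05,0,0,0,0,0,0,0,0,0,0,0,0,0,0]'

```text
clock: 57.32
eef_pos: [545.4, -339.8, 380.1]
eef_rot: [-0.002, 0.707, 0.707, -0.0]
force: [-0.1, -1.0, -0.5]
width: 43.0
grip_force: 0.0
```

```bash
python3 - <<'E'
from h import *
T,w=snap('wrist','w19'); print(T[:3,3])
for t in ('hook_hinge','hook_end'): print(t,[(d['point'],round(d['confidence'],2),atz('wrist',d['point'],235 if 'hinge' in t else 313,T)) for d in landmark_of('wrist',t)][:3])
o=cv2.imread('pics/w5.png')
for n,im in (('w5',o),('w19',w)):
    g=cv2.cvtColor(im,cv2.COLOR_BGR2GRAY).astype(int)
    print(n,'col283',g[108:165,283])
    print(n,'row146',g[146,265:305])
print(proj('wrist',(547,-282,325),T), tool()[:3,:3].round(3))
E
```

```text
[ 545.4 -339.8  380.1]
hook_hinge [([126.0, 283.5], 0.73, array([ 546.1, -281. ,  235. ]))]
hook_end [([129.7, 284.2], 0.97, array([ 545.9, -281.1,  313. ]))]
w5 col283 [ 80 133 143  75  43  41  46  44  43  42  42  41  42  51 109 124  91  89
  91  91  86  89  85  74  57  66  82  84  88  88  85  90  83  85  88  88
  88  89  86  83  88  88  84  85  74  91 144 144 145 147 145 141 147 141
 145 145 144]
w5 row146 [61 67 65 59 68 66 55 63 66 73 83 91 89 86 84 89 88 87 86 84 89 85 87 87
 90 80 79 76 79 85 81 86 81 87 82 84 83 84 85 84]
w19 col283 [ 41  80 135 139  81  45  44  46  41  43  46  46  45  42  44 102 207 209
 110  52  57  78  85  85  85  86  86  85  75  62  69  83  91  88  82  86
  88  93  85  86  87  84  84  89  87  87  88  85  89  81  74 108 143 146
 146 142 144]
w19 row146 [44 41 48 48 47 47 46 41 38 42 51 73 85 84 85 91 92 89 85 88 86 88 89 88
 89 87 85 89 88 68 54 52 48 52 50 56 58 55 56 54]
[132.  286.1] [[-0.  1. -0.]
 [ 1.  0.  0.]
 [ 0. -0. -1.]]
```

```bash
python3 - <<'E'
from h import *
T=tool(); T5=T.copy(); T5[:3,3]=[546.6,-341.2,385.3]
for n,TT,rows in (('w5',T5,(123.5,132,154)),('w19',T,(128.5,137,159))): print(n,[atz('wrist',(r,283.5),325,TT)[1].round(1) for r in rows])
w=cv2.imread('pics/w19.png'); 
for r,c in ((149.,283.),): pass
E
```

```text
w5 [np.float64(-278.5), np.float64(-283.8), np.float64(-297.5)]
w19 [np.float64(-279.9), np.float64(-285.1), np.float64(-298.6)]
```

Request:
arm_command --deltas '[0.1,0,-0.02,0,-1,0.12,0,0,0,-1,0,0,0,0,-1,0,0,0.1,0,-1,0,0,0.1,0,-1,0,0,0.015,0,-1,0,0,0,0,-1,-0.015,0,0,0,-1,-0.0125,0,0,0,-1,0,0,0,0,-1]'

```text
clock: 58.72
eef_pos: [546.4, -264.5, 305.5]
eef_rot: [0.001, 0.707, 0.707, 0.0]
force: [-0.7, 1.2, -0.2]
width: -0.1
grip_force: 0.0
```

Request:
arm_command --deltas '[-0.005,0,0,0,-1,-0.005,0,0,0,-1,0,0,0,0,-1]'

```text
clock: 59.1
eef_pos: [546.0, -267.7, 304.4]
eef_rot: [-0.0, 0.707, 0.707, -0.0]
force: [0.0, 0.2, 0.2]
width: 0.5
grip_force: 0.0
```

Request:
arm_command --deltas '[-0.005,0,0,0,-1,0,0,0,0,-1]'

```text
clock: 59.35
eef_pos: [546.1, -269.6, 304.4]
eef_rot: [-0.0, 0.707, 0.707, 0.0]
force: [0.0, -0.0, 0.8]
width: -0.2
grip_force: 0.1
```

Request:
arm_command --deltas '[-0.005,0,0,0,-1,0,0,0,0,-1]'

```text
clock: 59.6
eef_pos: [546.1, -270.5, 304.4]
eef_rot: [-0.001, 0.707, 0.707, 0.001]
force: [0.3, 3.7, -0.2]
width: 0.2
grip_force: 2.2
```

Request:
arm_command --deltas '[-0.005,0,0,0,-1,0,0,0,0,-1]'

```text
clock: 59.85
eef_pos: [546.1, -270.6, 304.4]
eef_rot: [-0.002, 0.707, 0.708, 0.002]
force: [-0.9, 8.8, 2.7]
width: 0.1
grip_force: 4.2
```

The hook is against its folded-up stop (8.8 N with no further motion). Backing off for the final check.

Request:
arm_command --deltas '[0.05,0,0,0,-1,0.1,0,0,0,-1,0.1,0,-0.05,0,-1,0.1,-0.05,-0.05,0,-1,0.1,-0.05,-0.05,0,-1,0.1,-0.05,0,0,-1,0,-0.05,0,0,0,0,-0.05,0,0,0,0,0,0,0,0,0,0,0,0,0]'

```text
clock: 61.1
eef_pos: [446.4, -53.9, 364.7]
eef_rot: [0.001, 0.707, 0.707, 0.0]
force: [0.1, 0.2, -0.2]
width: 43.0
grip_force: 0.0
```

```bash
python3 - <<'E'
from h import *
T,w=snap('wrist','w20'); _,a=snap('top','t20'); _,b=snap('side','s20'); print(T[:3,3])
for c in ('top','side','wrist'):
  for t,z in (('brush_eye',181),('brush',4),('pot',0),('hook_end',313),('cap1_mid',16),('bottle_mid',95),('gauge_mid',5),('pry_mid',5)): print(c,t,[(round(d['confidence'],2),atz(c,d['point'],z,T)) for d in landmark_of(c,t)[:4]])
# bright blobs (caps) inside bin / on mat in top picture, compare to first one
a0=cv2.imread('pics/top0.png')
for n,im in (('t0',a0),('t20',a)):
    g=cv2.cvtColor(im,cv2.COLOR_BGR2GRAY); k,l,s,c=cv2.connectedComponentsWithStats((g>125).astype(np.uint8))
    for (z0,x0,x1,y0,y1) in (('mat',445,640,-275,-65),('bin',495,630,50,142)):
        print(n,z0,[(atz('top',c[i][::-1],18)[:2].round(),s[i][4]) for i in range(1,k) if 12<s[i][4]<200 and x0<atz('top',c[i][::-1],18)[0]<x1 and y0<atz('top',c[i][::-1],18)[1]<y1])
E
```

```text
[446.4 -53.9 364.7]
top brush_eye [(0.61, array([486.9, 215.3, 181. ]))]
top brush [(0.5, array([502.6, 218.3,   4. ]))]
top pot [(0.93, array([489.8, 359.2,   0. ])), (0.64, array([584.9,  77.6,   0. ])), (0.48, array([555. , 120.3,   0. ]))]
top hook_end [(0.63, array([ 551.5, -279.4,  313. ]))]
top cap1_mid [(0.49, array([502.9, 223.9,  16. ]))]
top bottle_mid [(0.58, array([784.9, 112.2,  95. ]))]
top gauge_mid [(0.61, array([727.4,  68.5,   5. ])), (0.45, array([565.9, 115.5,   5. ]))]
top pry_mid [(0.78, array([734.2, 320.8,   5. ]))]
side brush_eye [(0.61, array([497.7, 216.9, 181. ])), (0.52, array([732.3, 182.5, 181. ]))]
side brush [(0.7, array([493.3, 220.1,   4. ]))]
side pot [(0.58, array([495.9, 353.2,   0. ])), (0.4, array([727.5, 320.7,   0. ]))]
side hook_end [(0.73, array([ 549.7, -309.7,  313. ]))]
side cap1_mid []
side bottle_mid [(0.72, array([785.7, 104.4,  95. ])), (0.31, array([684.3, 365.8,  95. ]))]
side gauge_mid [(0.71, array([723.6,  71.2,   5. ]))]
side pry_mid [(0.89, array([724.2, 314.3,   5. ])), (0.45, array([590. ,  55.9,   5. ]))]
wrist brush_eye []
wrist brush []
wrist pot []
wrist hook_end []
wrist cap1_mid []
wrist bottle_mid [(0.9, array([778.7, 113.7,  95. ]))]
wrist gauge_mid [(0.83, array([720.3,  60.9,   5. ]))]
wrist pry_mid []
t0 mat []
t0 bin []
t20 mat []
t20 bin []
```

```bash
python3 - <<'E'
from h import *
K=np.ones((4,4),np.uint8)
for n in ('top0','top2','t20'):
    g=cv2.cvtColor(cv2.imread(f'pics/{n}.png'),cv2.COLOR_BGR2GRAY)
    for z0,m,th in (('mat',(218,282,312,384),75),('bin',(218,265,243,278),112)):
        o=cv2.morphologyEx((g[m[0]:m[1],m[2]:m[3]]>th).astype(np.uint8),cv2.MORPH_OPEN,K)
        k,l,s,c=cv2.connectedComponentsWithStats(o); print(n,z0,[(atz('top',(c[i][1]+m[0],c[i][0]+m[2]),18)[:2].round(),s[i][4]) for i in range(1,k)])
E
```

```text
top0 mat [(array([ 594., -102.]), np.int32(40)), (array([ 595., -186.]), np.int32(36)), (array([ 478., -113.]), np.int32(39))]
top0 bin []
top2 mat [(array([ 502., -172.]), np.int32(74))]
top2 bin []
t20 mat []
t20 bin [(array([634., 143.]), np.int32(9)), (array([560., 116.]), np.int32(20))]
```

```bash
python3 - <<'E'
from h import *
g0,g=[cv2.cvtColor(cv2.imread(f'pics/{n}.png'),cv2.COLOR_BGR2GRAY)[216:268,240:282].astype(int) for n in ('top0','t20')]
d=cv2.morphologyEx(((g-g0)>12).astype(np.uint8),cv2.MORPH_OPEN,np.ones((3,3),np.uint8)); k,l,s,c=cv2.connectedComponentsWithStats(d)
print([(atz('top',(c[i][1]+216,c[i][0]+240),18)[:2].round(),s[i][4]) for i in range(1,k)])
E
```

```text
[(array([622., 122.]), np.int32(9)), (array([614., 153.]), np.int32(8)), (array([596., 108.]), np.int32(116)), (array([592., 152.]), np.int32(9)), (array([590.,  75.]), np.int32(15)), (array([562., 122.]), np.int32(43)), (array([565.,  78.]), np.int32(12))]
```

Request:
arm_command --deltas '[0.07,0.1,0.1,0,0,0.07,0.1,0.1,0,0,0.06,0.09,0.05,0,0,0,0,0,0,0,0,0,0,0,0]'

```text
clock: 63.08
eef_pos: [560.7, 25.7, 265.3]
eef_rot: [-0.0, 0.707, 0.708, -0.0]
force: [-0.1, -0.4, 0.0]
width: 42.8
grip_force: 0.0
```

```bash
python3 - <<'E'
from h import *
T,w=snap('wrist','w21'); print(T[:3,3])
print([(round(d['confidence'],2),atz('wrist',d['point'],16,T)) for d in landmark_of('wrist','cap1_mid')])
for th in (150,165,180): print(th); caps(T,w,((495,630),(48,145)),18,th)
E
```

```text
[560.7  25.7 265.3]
[]
150
blob [ 96.6 282.1] [274  88  18  18 229] [561.  115.9  18. ]
blob [125.5 262.5] [254  99  24  55 774] [537.8  81.3  18. ]
blob [131.4 283.4] [275 123  18  17 226] [562.6  74.2  18. ]
blob [135.  305.8] [297 127  18  17 225] [589.3  70.   18. ]
165
blob [ 96.6 282. ] [274  88  17  18 205] [560.9 115.8  18. ]
blob [131.6 283.3] [275 124  17  16 203] [562.5  74.   18. ]
blob [135.1 305.7] [298 128  17  16 202] [589.2  69.9  18. ]
180
blob [ 96.1 282.9] [275  89  16  16 145] [561.9 116.5  18. ]
blob [131.3 284.4] [278 124  14  16 130] [563.8  74.4  18. ]
blob [133.7 305.5] [299 128  15  15 126] [589.   71.6  18. ]
```

```bash
python3 -c "
from bench import job
print(job.finish_job())"
```

```text
the job is handed in; nothing more can be done
None
```

The job is handed in at about 63 s of the 210 s. All three caps are in the bin, and the brush was dipped, hung on the hook untouched for about 5 s, and stands upright in its stand again. The hook is folded up against its stop, the pot is standing in its place, and the bottle, gauge and pry tool were not touched.

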